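# Set a circuit-board slide to its pointer with the screw slack taken up

### The job

Using only the handwheel, wind the board slide back past its pointer until it comes up gently against the buffer hidden at the gearbox end (feel for it, do not force it). Then wind it forward, away from the gearbox, until the slide's point stands opposite the fixed pointer, finishing with a forward movement so that the screw's slack is taken up, and let go of the wheel, leaving everything else on the desk where it is.

Things in the scene. Friction and masses are not known exactly. Their poses are not given: they have to be found in the camera images.
- stage: Fixed aluminium bed of the slide, 110 x 360 x 20 mm, lying on the desk; origin at the centre of its underside. Its y axis runs along the screw, from the gearbox end (-y) to the far end (+y): +y is 'forward', -y is 'back'; z is up. Its place and heading on the desk vary.
- wheel_center (a point): Centre of the upper face of the black handwheel (112 mm across) on the gearbox, on its upright axis, 110 mm above the desk. From above, clockwise winds the slide back (-y), anticlockwise forward (+y): 5 mm of nut travel per radian, any number of turns. Under load it takes about 2.5 N at the handle, in the slack about 1 N; it stays where it is left.
- handle_mid (a point): Middle of the wheel's upright grey handle, a cylinder 16 mm thick and 55 mm tall standing 45 mm from the wheel's axis; the point is on its centre line, half-way up (137 mm above the desk; handle from 110 to 165 mm). It spins freely on its pin, so it can be gripped from above and led round in circles without turning the hand.
- carriage: The slide: aluminium platform 120 (x) x 110 (y) mm carrying a green circuit board with black capacitors, top 94 mm above the desk; moves only along the bed's y axis, with about 14 N of drag. Origin at the middle of the platform's underside, 44 mm above the desk, axes as the bed's. Not to be touched: the wheel alone moves it.
- carriage_point (a point): Tip of the small dark steel point on the +x edge of the slide, half-way along that edge, 52 mm above the desk; it travels with the slide.
- index_point (a point): Tip of the fixed pointer clamped to the +x edge of the bed, facing the slide's point, 52 mm above the desk. The slide is set when both tips have the same place along the bed's y axis (they then stand 4 mm apart in x). The slide starts 11 to 27 mm forward of it.
- nut_mid (a point): Middle of the brass nut (24 mm long in y) on the screw, hidden under the platform, 34 mm above the desk. It has 7 mm of play between two ears of the slide: y = +3.5 mm in the slide's frame when it bears on the forward ear (pushing forward), -3.5 mm on the rear ear (pulling back). So after a reversal the wheel turns 1.4 rad before the slide moves.
- gearbox: Grey gearbox under the wheel, 70 x 60 x 65 mm; origin at its underside. It carries a rubber buffer, out of sight and set differently each time: the slide stops on it 8 to 33 mm behind the pointer. From there the force at the handle rises by 3 N per mm of slide travel (30 N per mm on the buffer). 2 N extra at the handle (18 N on the buffer) is a sound contact, 10 N extra (90 N) spoils it.
- mouse: Black computer mouse, 60 x 105 x 33 mm, lying on the desk beside the gearbox end; bystander, origin at its underside.
- pen_cup: Black square pen cup, 75 x 75 x 100 mm (pens to 146 mm), standing on the desk beside the slide's forward end; bystander, origin at its underside.
- screwdriver: Grey-handled screwdriver, 160 mm long, lying on the desk beside the gearbox end of the slide; bystander.
Things that resemble listed ones, but are neither listed nor needed, are in the scene too. Of the things shaped like the part that bears index_point, the dark steel one is meant.

How it is judged:
By the outcome, as a careful person would: the job done as asked, in the order asked, and still so for the second after the job is handed in, with the robot touching nothing.
It also fails if it takes over 69 s, if anything falls off the work surface, if the arm or the gripper's body presses on something with over 40 N, if the wrist force passes 120 N, or if a joint passes its speed limit or range.

### The arm

A 7-joint arm with a two-finger parallel gripper is mounted at the origin on the work surface. World frame = base frame: x ahead of the robot, y to its left, z up, the work surface at z = 0. Lengths are in m, angles in rad, forces in N, time in s.
With the tool pointing down it reaches from about 0.425 to 0.875 m from the base axis. Payload 8.4 kg.
Tool frame: the origin (TCP) lies where the fingers leave the gripper's body, on its centre line; the fingertips stand 70 mm ahead of it and the grasp point (between the pads) lies 51 mm ahead of it; z points along the fingers, y is the direction in which the jaws open and shut (so a half turn about z gives the same grasp; the last joint's range is limited). The gripper opens to 87 mm and grips with 3 to 60 N. Pads are 19 mm wide; open, the fingers measure 117 mm over their backs; the gripper's body (75 mm by 190 mm) begins 51 mm behind the grasp point.
Start: joints at [-1.247, 0.333, 0.04, 1.465, -0.013, 1.343, -0.059], TCP at [0.267, 0.593, 0.292] pointing down, gripper open.
Joint ranges: [-2.58, 2.58], [-0.38, 2.09], [-1.3, 1.39], [0.25, 2.4], [-1.5, 4.64], [0.08, 2.09], [-2.65, 2.65]. Speed limits (rad/s): [2.22, 2.22, 2.79, 2.79, 3.14, 3.14, 3.14].

### API

Orientations are given as a rotation vector (axis times angle).
In Python, from cell import robot gives the robot as it stands. The module is installed in compiled form; this text tells all that it offers.
- The arm moves only by the tool arm_command, never from a script. Its argument "moves" is a list of rows, each a list of 6 numbers: the shift along the tool's x, y, z in m, then the turn, a rotation vector about the tool's x, y, z in degrees. In form: [[tx, ty, tz, rx, ry, rz], ...]. A call has exactly 8 rows; each row shifts and turns the pose as measured when the row begins, along the tool's axes as they then stand; what a row does not reach is not made up. A row lasts 1/12 s, in which the tool goes at most 41.7 mm and 7.16 degrees, less where a joint would pass 70% of its speed; a pose out of reach is approached as far as the arm can. A call with a gripper value outside its range is refused whole. "jaw" is the opening, from -1 (shut) to 1 (fully open), so that 0 is half open, set as the call begins (left out, the last holds). The fingers move at their own pace and stop on an object; "squeeze" is the grip in N (left out, the last holds). Time passes only in rows, so rows that do not move let the fingers close, or fill a call up. It gives the time, the measured TCP pose, the force and the opening at its end, in the units of the state.
- robot.state(): the state, without advancing time (a new reading comes with each control period).
- robot.grab_frame(name): name is "scene" or "top" or "wrist"; returns the picture (400x640x3 uint8, blue, green, red); there is no depth.
- robot.calibration(name): a dict with "camera_matrix" (3x3 intrinsics, pixels), "dist_coeffs" ([k1, k2, p1, p2, k3] as OpenCV has them; the pictures are not rectified), "T" (4x4, takes a point from camera to world coordinates). Camera axes: x right, y up, looking along -z (the intrinsics and any distortion apply to the point x, -y, -z); pixel columns grow to the right and rows downward; lengths in m; the calibration is good to about 2 mm. A picture is of the moment at which its call begins: read the wrist's pose just before it. calibration takes no time and is no camera call; for the wrist camera it gives the pose at the moment of the call.
- robot.hand_in(): hands the job in, once; it reports no verdict.
Trained networks look in the newest picture that a camera, given by its name, has taken for a name from the list of things; names that differ only in an ending like _2 or _b are one class to them, and where a whole thing is asked for, a point or a joint stands for the part that bears it (a point fixed in the world has none). Each returns a list of dicts, best first, with "confidence" (0 to 1); they miss things now and then, are a little off and sometimes report something else, mostly with a low value. They report only what shows in the picture. A call takes as long as a camera call. They do not tell look-alikes from the thing itself.
- robot.find_in(camera, target): "bbox" ([left, top, right, bottom] in pixels, round what is visible of it).
The state is a dict: "time_s": time; "joints": joint angles; "joint_vel": joint speeds; "effort": joint torques, N m; "ee_pos": TCP position; "orientation": TCP orientation; "wrist_force": force on the tool from outside, world axes, zero at the start; "ft_torque": the same for the moment, N m; "finger_gap": opening from 0.0 (shut) to 1.0 (fully open).
Only numpy, scipy, OpenCV 4.12 (cv2) and the standard library are available. Lean on these libraries where they do the work, as an engineer would, in place of code of your own. Each camera call takes 0.05 s, during which the arm holds its last target.

## Working session

There is one attempt and no reset: what is moved stays moved. The work goes in short steps, Python scripts to look and compute and a tool call to move; the robot and the scene stay as the last step left them, time stands still between calls to the robot, and variables do not carry over. Pictures are saved under pics/ and viewed, and the job is handed in when it is done.

Besides the shell and the picture viewer there is one more tool, called as name([rows], argument=value, ...), one row to a line, values as JSON. arm_command: Moves the arm, as the interface text tells. Its arguments: {"type":"object","properties":{"moves":{"type":"array"},"jaw":{"type":"number"},"squeeze":{"type":"number"}},"required":["moves"]}

```bash
mkdir -p pics; ls; cat > h.py <<'E'
import numpy as np, cv2
from cell import robot
def px2w(cam,uv,z,cal=None):
    c=cal or robot.calibration(cam)
    K=np.array(c["camera_matrix"],float);d=np.array(c["dist_coeffs"],float);T=np.array(c["T"],float)
    p=cv2.undistortPoints(np.array([[uv]],float),K,d)[0,0]
    r=T[:3,:3]@np.array([p[0],-p[1],-1.0]);o=T[:3,3]
    return o+r*(z-o[2])/r[2]
def w2px(cam,P,cal=None):
    c=cal or robot.calibration(cam)
    K=np.array(c["camera_matrix"],float);d=np.array(c["dist_coeffs"],float);T=np.array(c["T"],float)
    q=T[:3,:3].T@(np.array(P,float)-T[:3,3])
    q=np.array([q[0],-q[1],-q[2]])
    return cv2.projectPoints(q.reshape(1,1,3),np.zeros(3),np.zeros(3),K,d)[0][0,0]
E
python3 - <<'E'
from h import *
print({k:np.round(v,3).tolist() if not isinstance(v,float) else v for k,v in robot.state().items()})
for c in ["scene","top","wrist"]:
    cv2.imwrite(f"pics/{c}0.png",robot.grab_frame(c))
    k=robot.calibration(c); print(c,np.round(k["camera_matrix"],1).tolist(),np.round(k["T"],3).tolist(),k["dist_coeffs"])
for n in ["wheel_center","handle_mid","carriage_point","index_point","stage","carriage","gearbox","mouse"]:
    print(n,[(np.round(b["bbox"],1).tolist(),round(b["confidence"],2)) for b in robot.find_in("top",n)[:4]])
E
```

```text
pics
{'time_s': 0.0, 'joints': [-1.247, 0.334, 0.04, 1.466, -0.013, 1.343, -0.059], 'joint_vel': [-0.001, -0.001, 0.0, 0.001, -0.0, 0.002, 0.001], 'effort': [-0.0, -65.637, 1.335, -40.38, -0.06, 0.045, 0.0], 'ee_pos': [0.267, 0.592, 0.291], 'orientation': [-0.659, -3.071, 0.002], 'wrist_force': [-0.252, 0.213, -0.268], 'ft_torque': [-0.001, 0.006, 0.005], 'finger_gap': 0.9986956208637375}
scene [[419.3, 0.0, 316.6], [0.0, 419.3, 193.2], [0.0, 0.0, 1.0]] [[-0.581, -0.554, 0.596, 1.119], [0.814, -0.406, 0.416, 0.504], [0.012, 0.727, 0.687, 0.82], [0.0, 0.0, 0.0, 1.0]] [-0.00865972  0.          0.          0.          0.        ]
top [[513.6, 0.0, 322.3], [0.0, 513.6, 200.1], [0.0, 0.0, 1.0]] [[-0.025, 0.989, -0.148, 0.308], [-0.999, -0.028, -0.019, 0.051], [-0.023, 0.147, 0.989, 1.535], [0.0, 0.0, 0.0, 1.0]] [-0.02117199  0.          0.          0.          0.        ]
wrist [[352.7, 0.0, 326.2], [0.0, 352.7, 198.9], [0.0, 0.0, 1.0]] [[0.411, -0.871, -0.269, 0.192], [0.912, 0.393, 0.123, 0.625], [-0.001, -0.296, 0.955, 0.384], [0.0, 0.0, 0.0, 1.0]] [-0.03735197  0.          0.          0.          0.        ]
wheel_center [([341.6, 181.4, 378.6, 217.8], 0.77)]
handle_mid [([343.5, 184.9, 349.6, 195.6], 0.61)]
carriage_point [([271.8, 163.5, 317.7, 206.9], 0.88)]
index_point [([329.9, 233.8, 337.9, 251.3], 0.4)]
stage [([247.7, 159.1, 383.0, 221.0], 0.67)]
carriage [([272.3, 162.1, 316.2, 210.0], 0.87)]
gearbox [([342.0, 179.2, 382.6, 217.5], 0.59), ([432.0, 161.3, 469.8, 188.7], 0.51)]
mouse [([429.6, 162.2, 467.3, 187.8], 0.81)]
```

```bash
python3 - <<'E'
import cv2
a=cv2.imread("pics/top0.png");b=a[130:270,220:480]
cv2.imwrite("pics/top0c.png",cv2.resize(b,None,fx=3,fy=3,interpolation=cv2.INTER_CUBIC))
E
```

```text
(no output)
```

View pics/top0c.png

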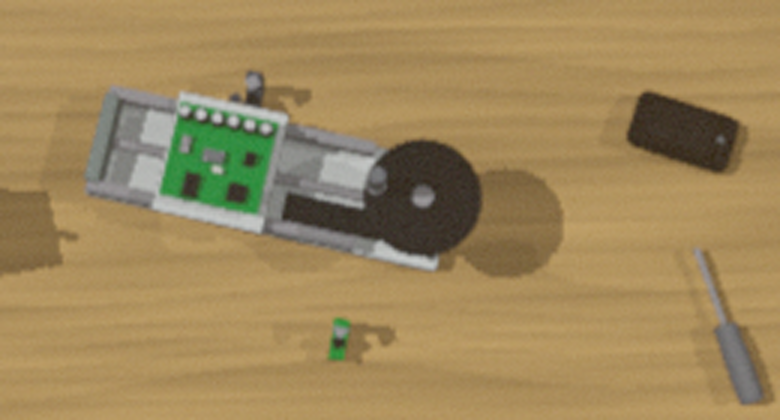

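View pics/scene0.png

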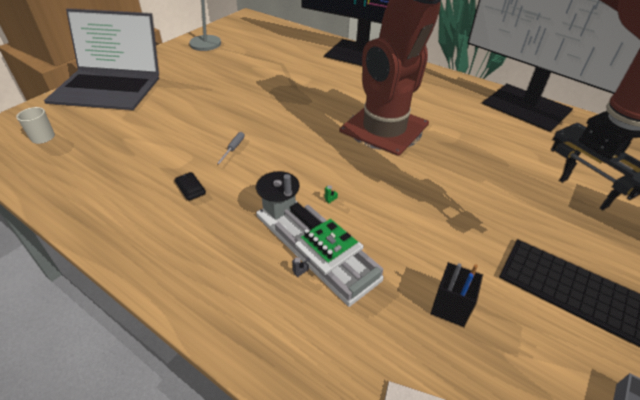

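View pics/wrist0.png

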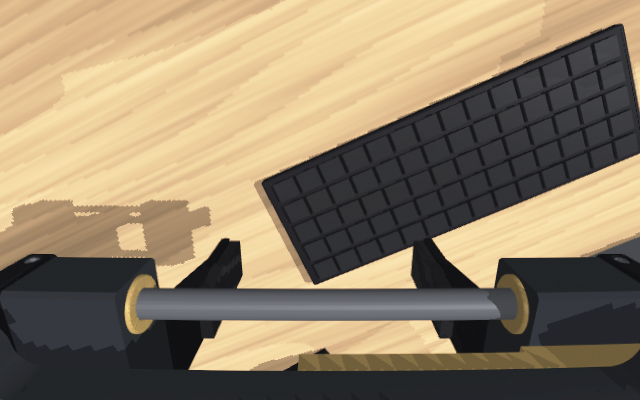

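The top view shows the wheel at about (361,195) px and its handle at (345,190). The bed runs to the image left (world +y). The dark pointer is on the far (+x) side at (305,158), and the green look-alike is at (333,243). Next I'll compute world positions.

```bash
python3 - <<'E'
from h import *
f=lambda x,y:(220+x/3-0.33,130+y/3-0.33)
for n,p,z in [("wheel c hub",f(423,196),.115),("wheel circ",f(423,197),.105),("handle top",f(375,178),.165),("bed far top-left",f(112,88),.02),("bed far bl",f(87,190),.02),("bed near br",f(436,268),.02),("index",f(252,88),.052),("caps?",f(232,98),.052),("plat tl",f(180,95),.052),("plat tr",f(287,114),.052),("plat bl",f(155,208),.052),("plat br",f(263,231),.052)]:
    print(n,np.round(px2w("top",p,z),4))
cv2.imwrite("pics/s0c.png",cv2.resize(robot.grab_frame("scene")[160:310,240:400],None,fx=5,fy=4,interpolation=cv2.INTER_CUBIC))
for n in ["wheel_center","handle_mid","carriage_point","index_point","stage","carriage"]:
    print(n,[(np.round(b["bbox"],1).tolist(),round(b["confidence"],2)) for b in robot.find_in("scene",n)[:4]])
E
```

```text
wheel c hub [ 0.5318 -0.0301  0.115 ]
wheel circ [ 0.5324 -0.0306  0.105 ]
handle top [0.5416 0.0154 0.165 ]
bed far top-left [0.666  0.2741 0.02  ]
bed far bl [0.5623 0.2998 0.02  ]
bed near br [ 0.4744 -0.0457  0.02  ]
index [0.6543 0.1308 0.052 ]
caps? [0.6448 0.1508 0.052 ]
plat tl [0.6494 0.2021 0.052 ]
plat tr [0.6271 0.0969 0.052 ]
plat bl [0.5373 0.2279 0.052 ]
plat br [0.5117 0.1229 0.052 ]
wheel_center []
handle_mid [([286.0, 176.3, 292.6, 198.0], 0.54)]
carriage_point [([295.9, 218.1, 363.0, 277.3], 0.66), ([257.6, 170.4, 298.3, 217.1], 0.16)]
index_point [([292.7, 259.5, 307.2, 278.3], 0.75), ([325.2, 187.6, 339.5, 202.4], 0.66)]
stage [([256.7, 170.7, 381.6, 305.4], 0.81)]
carriage [([296.6, 219.5, 362.1, 275.6], 0.9)]
```

View pics/s0c.png

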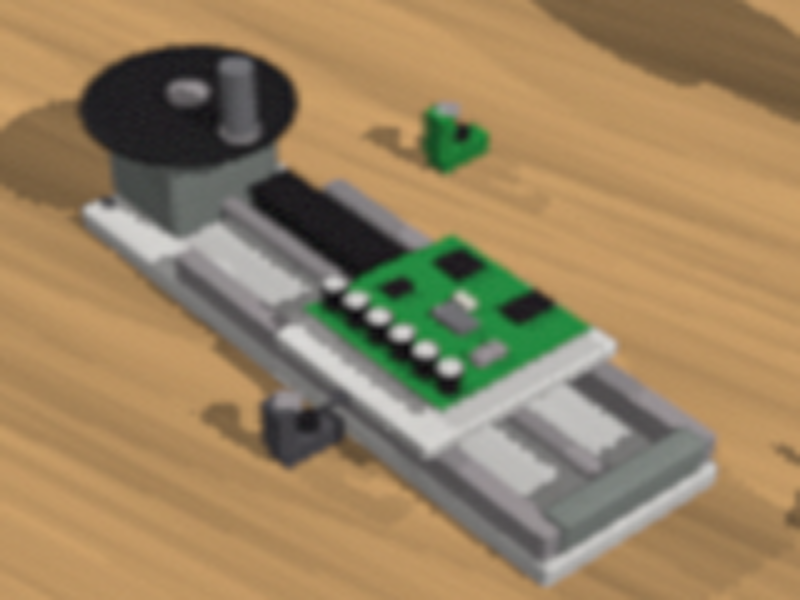

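```bash
cat >> h.py <<'E'
from scipy.spatial.transform import Rotation as Ro
def pose():
    s=robot.state(); return np.array(s["ee_pos"]),Ro.from_rotvec(s["orientation"]),s
T0=None
def camoff():
    "camera offset in the tool frame and yaw info"
    p,R,s=pose();T=robot.calibration("wrist")["T"]
    return R.inv().apply(np.array(T)[:3,3]-p)
def down(az):
    "tool-down orientation with camera offset at world azimuth az (deg)"
    co=camoff(); a=np.arctan2(co[1],co[0])  # in tool frame
    R=Ro.from_euler("x",180,degrees=True)   # tool z down: x->x,y->-y
    # camera azimuth with this R = -a
    return Ro.from_euler("z",np.radians(az)+a)*R
def plan(P,Rt,n=8,maxd=.040,maxr=7.0,fill=8):
    p,R,s=pose(); rows=[]
    P=np.array(P,float)
    for i in range(fill):
        d=P-p; L=np.linalg.norm(d); k=min(1,maxd/L if L>1e-9 else 1)
        if i<n: k=min(k,1/(n-i))
        d=d*k
        e=(R.inv()*Rt).as_rotvec(degrees=True); A=np.linalg.norm(e); e=e*min(1,maxr/A if A>1e-9 else 1)
        t=R.inv().apply(d)
        row=[round(x,4) for x in t]+[round(x,1) for x in e]; rows.append(row)
        p=p+R.apply(row[:3]); R=R*Ro.from_rotvec(row[3:],degrees=True)
    print(rows); print("ends",np.round(p,4),"left",np.round(P-p,4))
E
python3 - <<'E'
from h import *
print(camoff(), (Ro.from_rotvec(robot.state()["orientation"])).as_matrix().round(3).tolist())
plan([.59,.12,.24],down(17),n=20)
E
```

```text
[ 0.0816661  -0.00078694 -0.09215777] [[-0.912, 0.41, 0.0], [0.41, 0.912, 0.0], [-0.0, 0.0, -1.0]]
[[np.float64(-0.0244), np.float64(-0.0149), np.float64(0.0026), np.float64(0.0), np.float64(-0.0), np.float64(7.0)], [np.float64(-0.0261), np.float64(-0.0118), np.float64(0.0026), np.float64(0.0), np.float64(-0.0), np.float64(7.0)], [np.float64(-0.0273), np.float64(-0.0086), np.float64(0.0026), np.float64(0.0), np.float64(-0.0), np.float64(7.0)], [np.float64(-0.0282), np.float64(-0.0052), np.float64(0.0026), np.float64(0.0), np.float64(-0.0), np.float64(7.0)], [np.float64(-0.0286), np.float64(-0.0017), np.float64(0.0026), np.float64(0.0), np.float64(-0.0), np.float64(7.0)], [np.float64(-0.0286), np.float64(0.0018), np.float64(0.0026), np.float64(0.0), np.float64(-0.0), np.float64(7.0)], [np.float64(-0.0281), np.float64(0.0053), np.float64(0.0026), np.float64(0.0), np.float64(-0.0), np.float64(7.0)], [np.float64(-0.0273), np.float64(0.0087), np.float64(0.0026), np.float64(0.0), np.float64(-0.0), np.float64(7.0)]]
ends [0.3961 0.4037 0.2715] left [ 0.1939 -0.2837 -0.0315]
```

arm_command([
  [-0.024,-0.015,0.0025,0,0,7],
  [-0.026,-0.012,0.0025,0,0,7],
  [-0.027,-0.0085,0.0025,0,0,7],
  [-0.028,-0.005,0.0025,0,0,7],
  [-0.0285,-0.0015,0.0025,0,0,7],
  [-0.0285,0.002,0.0025,0,0,7],
  [-0.028,0.0055,0.0025,0,0,7],
  [-0.027,0.0085,0.0025,0,0,7],
])

```text
time_s: 1.57
ee_pos: [0.3924, 0.4029, 0.2707]
orientation: [-2.038, -2.384, -0.002]
wrist_force: [1.0, -0.2, -0.8]
finger_gap: 1.0
```

```bash
sed -i 's/round(x,4) for x in t/float(round(x,4)) for x in t/; s/round(x,1) for x in e/float(round(x,1)) for x in e/' h.py; python3 - <<'E'
from h import *
p,R,s=pose();print(s["time_s"],p,np.round(s["joints"],2),R.as_matrix()[:,0].round(3))
plan([.59,.12,.24],down(17),n=12)
E
```

```text
1.5667 [0.39240197 0.40285384 0.2706617 ] [-1.11  0.17  0.26  1.72 -0.05  1.25 -0.68] [-0.156  0.988  0.005]
[[-0.0259, 0.0126, 0.0024, -0.0, -0.0, 7.0], [-0.0241, 0.0157, 0.0024, -0.0, -0.0, 7.0], [-0.022, 0.0185, 0.0024, -0.0, -0.0, 7.0], [-0.0196, 0.021, 0.0024, -0.0, -0.0, 7.0], [-0.0169, 0.0233, 0.0024, -0.0, -0.0, 7.0], [-0.014, 0.0251, 0.0024, -0.0, -0.0, 7.0], [-0.0108, 0.0267, 0.0024, -0.1, -0.0, 7.0], [-0.0075, 0.0278, 0.0025, -0.0, -0.0, 7.0]]
ends [0.5242 0.2143 0.2502] left [ 0.0658 -0.0943 -0.0102]
```

arm_command([
  [-0.026,0.0125,0.0025,0,0,7],
  [-0.024,0.0155,0.0025,0,0,7],
  [-0.022,0.0185,0.0025,0,0,7],
  [-0.0195,0.021,0.0025,0,0,7],
  [-0.017,0.0235,0.0025,0,0,7],
  [-0.014,0.025,0.0025,0,0,7],
  [-0.011,0.0265,0.0025,0,0,7],
  [-0.0075,0.028,0.0025,0,0,7],
])

```text
time_s: 2.23
ee_pos: [0.527, 0.2026, 0.2503]
orientation: [-2.929, -1.115, -0.004]
wrist_force: [-0.1, 0.1, -0.8]
finger_gap: 1.005
```

```bash
python3 - <<'E'
from h import *
p,R,s=pose();print(s["time_s"],p,np.round(s["joints"],2),R.as_matrix()[:,0].round(3))
plan([.59,.12,.24],down(17),n=6)
E
```

```text
2.2333 [0.52701397 0.20263807 0.25032015] [-0.89  0.19  0.52  1.76 -0.11  1.21 -1.19] [0.747 0.665 0.005]
[[-0.0013, 0.0173, 0.0016, -0.1, -0.1, 7.0], [0.0008, 0.0173, 0.0016, -0.1, -0.0, 7.0], [0.0029, 0.0171, 0.0017, -0.2, -0.1, 7.0], [0.0049, 0.0166, 0.0017, -0.0, -0.0, 3.4], [0.0059, 0.0163, 0.0017, -0.0, -0.0, -0.0], [0.006, 0.0162, 0.0017, -0.0, -0.0, -0.0], [-0.0, 0.0, 0.0, -0.0, -0.0, -0.0], [-0.0, 0.0, 0.0, -0.0, -0.0, -0.0]]
ends [0.59 0.12 0.24] left [-0. -0. -0.]
```

arm_command([
  [-0.0013,0.0173,0.0016,-0.1,-0.1,7],
  [0.0008,0.0173,0.0016,-0.1,0,7],
  [0.003,0.017,0.0016,-0.2,-0.1,7],
  [0.005,0.0165,0.0016,0,0,3.4],
  [0.006,0.016,0.0016,0,0,0],
  [0.006,0.016,0.0016,0,0,0],
  [0,0,0,0,0,0],
  [0,0,0,0,0,0],
])

```text
time_s: 2.9
ee_pos: [0.5957, 0.1072, 0.2407]
orientation: [3.11, 0.439, 0.004]
wrist_force: [-0.4, 0.6, -0.3]
finger_gap: 0.999
```

```bash
python3 - <<'E'
from h import *
p,R,s=pose();print(s["time_s"],p,np.round(s["joints"],2),R.as_matrix()[:,0].round(3))
im=robot.grab_frame("wrist");cv2.imwrite("pics/w1.png",im)
for n in ["wheel_center","handle_mid","carriage_point","index_point"]:
    print(n,[(np.round(b["bbox"],1).tolist(),round(b["confidence"],2)) for b in robot.find_in("wrist",n)[:4]])
E
```

```text
2.9 [0.59573977 0.10717526 0.24066754] [-0.77  0.31  0.63  1.67 -0.19  1.22 -1.38] [0.961 0.277 0.003]
wheel_center [([398.1, 244.4, 496.6, 355.2], 0.79), ([294.3, 93.4, 333.2, 141.0], 0.38)]
handle_mid [([418.5, 316.9, 454.4, 354.1], 0.58), ([297.3, 94.2, 334.9, 140.9], 0.43)]
carriage_point [([167.8, 98.8, 348.0, 280.7], 0.73), ([397.1, 240.3, 496.5, 351.5], 0.73)]
index_point [([296.2, 92.3, 334.3, 137.1], 0.84), ([314.3, 335.8, 341.5, 357.7], 0.53)]
```

View pics/w1.png

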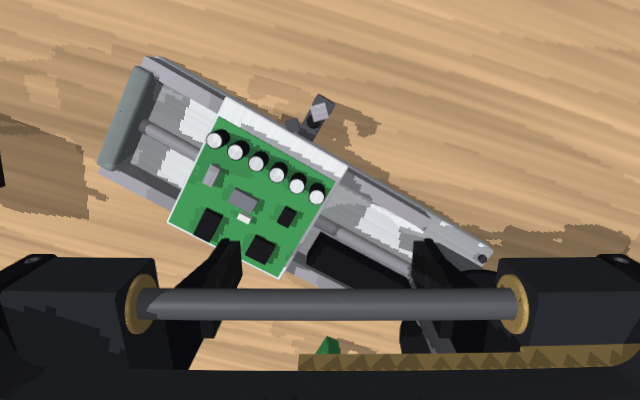

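```bash
python3 - <<'E'
from h import *
im=cv2.imread("pics/w1.png")
cv2.imwrite("pics/w1c.png",cv2.resize(im[70:190,200:360],None,fx=5,fy=5,interpolation=cv2.INTER_CUBIC))
E
```

```text
(no output)
```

View pics/w1c.png

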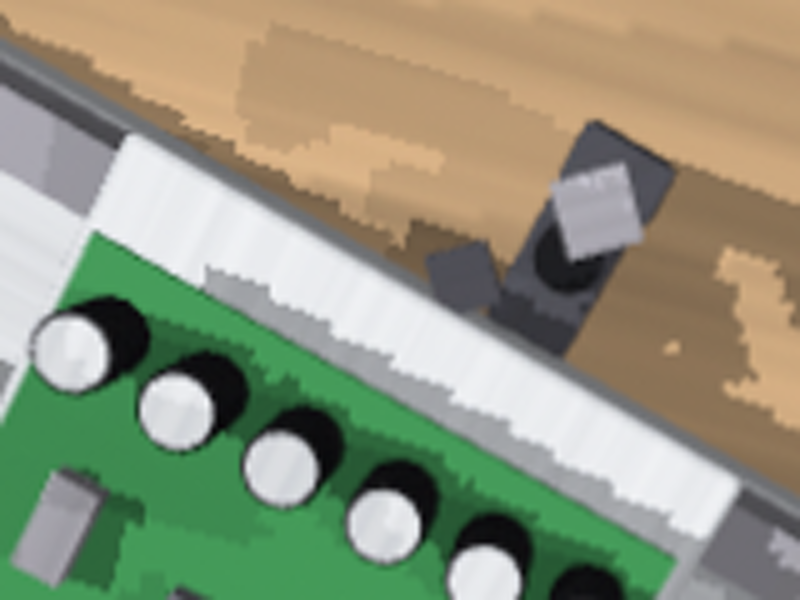

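```bash
python3 - <<'E'
from h import *
print(px2w("scene",(289.3,187.2),.137))
f=lambda x,y:(240+x/5-0.4,160+y/4-0.4)
print("handle top",px2w("scene",f(237,67),.165),"hub",px2w("scene",f(187,93),.113),"rim",px2w("scene",f(189,105),.11))
c=robot.calibration("wrist")
f=lambda x,y:(200+x/5-0.4,70+y/5-0.4)
for n,p,z in [("pt",f(463,275),.052),("pt outer",f(488,243),.052),("plat l",f(128,135),.052),("plat r",f(735,487),.052),("block c",f(597,212),.06),("bracket far1",f(594,121),.052),("bracket far2",f(674,172),.052)]:
    print(n,px2w("wrist",p,z,c))
# bed frame
C=np.array([.532,-.030])
for h in (.21,.225,.24):
    print(h)
plan([.5418,.0154,.24],down(17),n=6)
print(pose()[2]["time_s"])
E
```

```text
[0.54793476 0.02493691 0.137     ]
handle top [0.54465249 0.01657403 0.165     ] hub [ 0.53347026 -0.02687115  0.113     ] rim [ 0.53909319 -0.02114779  0.11      ]
pt [0.64125924 0.1491817  0.052     ]
pt outer [0.64711059 0.14666524 0.052     ]
plat l [0.6476765  0.20424738 0.052     ]
plat r [0.62065784 0.09820052 0.052     ]
block c [0.65684889 0.13155773 0.06      ]
bracket far1 [0.66936968 0.13573443 0.052     ]
bracket far2 [0.66548444 0.1217928  0.052     ]
0.21
0.225
0.24
[[-0.0129, 0.0125, 0.0001, 0.1, -0.2, -1.3], [-0.0131, 0.0121, 0.0002, -0.0, 0.0, 0.0], [-0.0131, 0.0122, 0.0002, -0.0, 0.0, 0.0], [-0.0132, 0.0121, 0.0001, -0.0, 0.0, 0.0], [-0.0131, 0.0122, 0.0002, -0.0, 0.0, 0.0], [-0.0132, 0.0121, 0.0001, -0.0, 0.0, 0.0], [0.0, 0.0, 0.0, -0.0, 0.0, 0.0], [0.0, 0.0, 0.0, -0.0, 0.0, 0.0]]
ends [0.5418 0.0154 0.24  ] left [ 0. -0. -0.]
3.15
```

arm_command([
  [-0.013,0.0125,-0.0035,0.1,-0.2,-1.3],
  [-0.013,0.012,-0.0035,0,0,0],
  [-0.013,0.012,-0.003,0,0,0],
  [-0.013,0.012,0,0,0,0],
  [-0.013,0.012,0,0,0,0],
  [-0.013,0.012,0,0,0,0],
  [0,0,0,0,0,0],
  [0,0,0,0,0,0],
])

```text
time_s: 3.82
ee_pos: [0.5386, 0.0194, 0.2516]
orientation: [-3.097, -0.5, -0.001]
wrist_force: [0.4, 0.5, 0.0]
finger_gap: 1.0
```

```bash
python3 - <<'E'
from h import *
p,R,s=pose();print(s["time_s"],p,np.round(s["joints"],2),R.as_matrix()[:,0].round(3))
c=robot.calibration("wrist")
im=robot.grab_frame("wrist")
H=[.543,.016]
for q,z,col in [(H,.165,(0,0,255)),(H,.11,(255,0,0)),([.5327,-.0286],.11,(0,255,0))]:
    u=w2px("wrist",[*q,z],c);print(u);cv2.circle(im,tuple(int(x) for x in u),3,col,-1)
cv2.imwrite("pics/w2.png",im)
plan([*H,.191],down(17),n=5)
E
```

```text
3.8167 [0.53855352 0.01944775 0.25159934] [-0.72  0.14  0.67  1.82 -0.1   1.21 -1.27] [0.949 0.315 0.001]
[334.53707254 238.32345378]
[333.15982471 206.65575042]
[387.33734357 238.07718707]
[[0.0006, 0.0009, 0.0121, -0.2, -0.0, 0.9], [0.0006, 0.0009, 0.0121, -0.0, -0.0, -0.0], [0.0007, 0.0008, 0.0121, -0.0, -0.0, -0.0], [0.0006, 0.0009, 0.0122, -0.0, -0.0, -0.0], [0.0007, 0.0008, 0.0121, -0.0, -0.0, -0.0], [-0.0, 0.0, 0.0, -0.0, -0.0, -0.0], [-0.0, 0.0, 0.0, -0.0, -0.0, -0.0], [-0.0, 0.0, 0.0, -0.0, -0.0, -0.0]]
ends [0.543 0.016 0.191] left [ 0. -0. -0.]
```

View pics/w2.png

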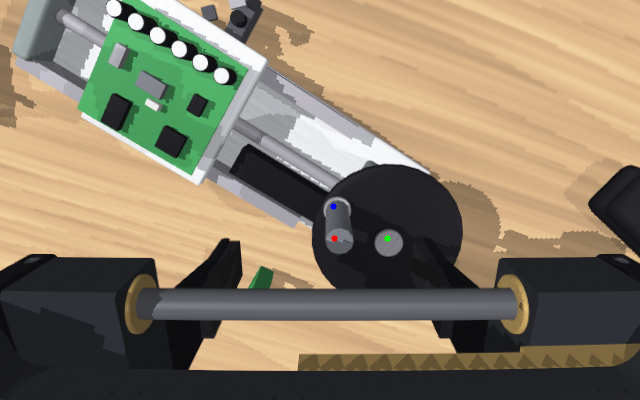

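The projected estimates land on the handle top (about (340,241) px) and hub (about (389,243) px). I'll refine them from this close view.

```bash
python3 - <<'E'
from h import *
c=robot.calibration("wrist")
print(px2w("wrist",(340,241),.165,c),px2w("wrist",(389,243),.113,c))
# rim circle of wheel
for u in [(312,231),(463,231),(387,164)]: print(px2w("wrist",u,.11,c)[:2])
im=cv2.imread("pics/w2.png")
cv2.imwrite("pics/w2c.png",cv2.resize(im[150:290,300:480],None,fx=4,fy=4,interpolation=cv2.INTER_CUBIC))
E
```

```text
[0.54247478 0.01225281 0.165     ] [ 0.53059673 -0.03058548  0.113     ]
[0.52089417 0.02410635]
[ 0.55487952 -0.07871593]
[ 0.58317674 -0.00918696]
```

View pics/w2c.png

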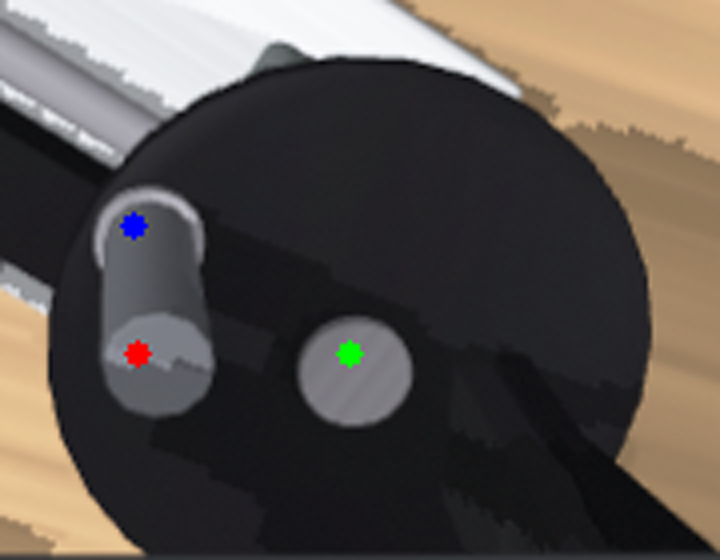

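```bash
python3 - <<'E'
from h import *
plan([.5427,.0135,.191],down(17),n=5)
E
```

```text
[[0.0004, 0.0014, 0.0121, -0.2, -0.0, 0.9], [0.0004, 0.0013, 0.0121, -0.0, -0.0, -0.0], [0.0004, 0.0013, 0.0121, -0.0, -0.0, -0.0], [0.0005, 0.0013, 0.0122, -0.0, -0.0, -0.0], [0.0004, 0.0013, 0.0121, -0.0, -0.0, -0.0], [0.0, 0.0, 0.0, -0.0, -0.0, -0.0], [0.0, 0.0, 0.0, -0.0, -0.0, -0.0], [0.0, 0.0, 0.0, -0.0, -0.0, -0.0]]
ends [0.5426 0.0135 0.191 ] left [ 0.0001 -0.     -0.    ]
```

arm_command([
  [0.0004,0.002,0.011,-0.2,0,0.9],
  [0.0004,0.0015,0.011,0,0,0],
  [0.0004,0.001,0.011,0,0,0],
  [0.0004,0.001,0.011,0,0,0],
  [0.0004,0.001,0.01,0,0,0],
  [0,0,0.003,0,0,0],
  [0,0,0,0,0,0],
  [0,0,0,0,0,0],
])

```text
time_s: 4.53
ee_pos: [0.5427, 0.016, 0.1855]
orientation: [3.104, 0.48, -0.005]
wrist_force: [0.3, -0.1, -0.2]
finger_gap: 1.002
```

```bash
python3 - <<'E'
from h import *
plan([.5427,.0135,.191],down(17),n=3)
E
```

```text
[[-0.0002, 0.0008, -0.0018, 0.0, 0.2, 0.1], [-0.0003, 0.0008, -0.0018, 0.0, 0.0, 0.0], [-0.0002, 0.0008, -0.0019, 0.0, 0.0, 0.0], [-0.0, -0.0, 0.0, 0.0, 0.0, 0.0], [-0.0, -0.0, 0.0, 0.0, 0.0, 0.0], [-0.0, -0.0, 0.0, 0.0, 0.0, 0.0], [-0.0, -0.0, 0.0, 0.0, 0.0, 0.0], [-0.0, -0.0, 0.0, 0.0, 0.0, 0.0]]
ends [0.5427 0.0135 0.191 ] left [-0. -0. -0.]
```

arm_command([
  [0,0.001,-0.002,0,0,0],
  [0,0.0005,-0.002,0,0,0],
  [0,0,-0.001,0,0,0],
  [0,0,0,0,0,0],
  [0,0,0,0,0,0],
  [0,0,0,0,0,0],
  [0,0,0,0,0,0],
  [0,0,0,0,0,0],
], jaw=-1, squeeze=12)

```text
time_s: 5.2
ee_pos: [0.5445, 0.0146, 0.1936]
orientation: [3.104, 0.48, 0.001]
wrist_force: [0.5, -0.5, 0.1]
finger_gap: 0.478
```

```bash
python3 - <<'E'
from h import *
p,R,s=pose();print(s["time_s"],p,s["finger_gap"]*87,s["wrist_force"],s["joint_vel"])
cv2.imwrite("pics/w3.png",robot.grab_frame("wrist"))
E
```

```text
5.2 [0.54450215 0.01458231 0.19356646] 41.56766894002503 [ 0.53315789 -0.4679922   0.10270233] [ 0.00064633 -0.00229892 -0.00159662 -0.0018799   0.0013521   0.00148843
 -0.00031311]
```

View pics/w3.png

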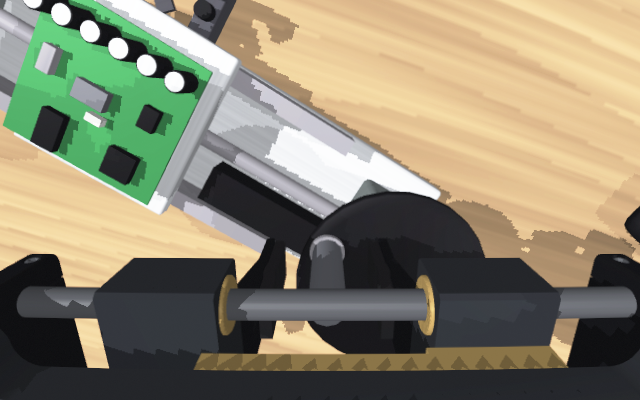

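arm_command([
  [0,0,0,0,0,0],
  [0,0,0,0,0,0],
  [0,0,0,0,0,0],
  [0,0,0,0,0,0],
  [0,0,0,0,0,0],
  [0,0,0,0,0,0],
  [0,0,0,0,0,0],
  [0,0,0,0,0,0],
])

```text
time_s: 5.92
ee_pos: [0.5443, 0.0144, 0.1934]
orientation: [3.104, 0.48, 0.0]
wrist_force: [-0.9, -0.0, 0.9]
finger_gap: 0.176
```

```bash
python3 - <<'E'
from h import *
p,R,s=pose();print(s["time_s"],p,s["finger_gap"]*87,s["wrist_force"],s["ft_torque"])
cv2.imwrite("pics/w4.png",robot.grab_frame("wrist"))
E
```

```text
5.9167 [0.54433446 0.01439174 0.19341034] 15.322055261458537 [-0.92016408 -0.0051489   0.87916588] [-0.0631643   0.18422074 -0.06159718]
```

View pics/w4.png

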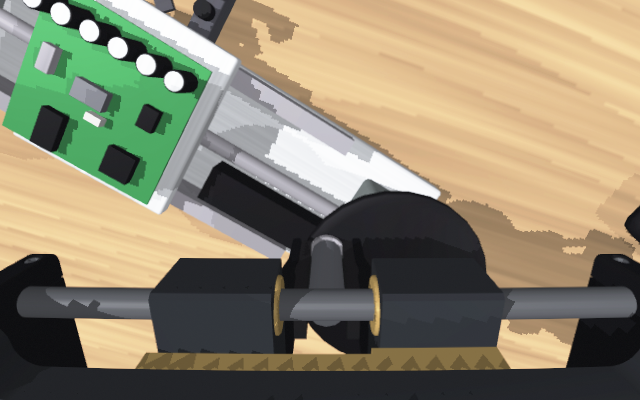

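```bash
cat >> h.py <<'E'
import json,os
CF="c.json"
def center(): return np.array(json.load(open(CF)))
def wind(deg,n=8,r=.045,z=None,rot=True,hold=0):
    "deg>0 anticlockwise; prints rows"
    p,R,s=pose(); C=center(); d=p[:2]-C; ph=np.arctan2(d[1],d[0]); r0=np.hypot(*d)
    rows=[];q=p.copy()
    for i in range(8):
        if i<n-hold:
            a=ph+np.radians(deg)*(i+1)/(n-hold); rr=r0+(r-r0)*min(1,(i+1)/3)
            t=np.array([*(C+rr*np.array([np.cos(a),np.sin(a)])),q[2] if z is None else z])
        else: t=q
        v=R.inv().apply(t-q); row=[float(round(x,4)) for x in v]+[0,0,0]
        rows.append(row); q=q+R.apply(row[:3])
    print("t",round(s["time_s"],2),"phase",np.degrees(ph).round(1),"r",r0.round(4),"z",p[2].round(4),"F",np.round(s["wrist_force"],2),"Ftan(cw+)",round(float(np.dot(s["wrist_force"][:2],[-np.sin(ph),np.cos(ph)])),2),"gap",round(s["finger_gap"],3))
    open("log.txt","a").write(f"{s['time_s']} {p[0]} {p[1]} {p[2]}\n")
    print(rows)
E
echo "[0.531,-0.030]">c.json
python3 -c "
from h import *
wind(-64)"
```

```text
t 5.97 phase 73.3 r 0.0464 z 0.1934 F [-0.69 -1.    0.15] Ftan(cw+) 0.37 gap 0.179
[[0.0048, 0.0043, 0.0, 0, 0, 0], [0.004, 0.005, 0.0, 0, 0, 0], [0.0034, 0.0054, 0.0, 0, 0, 0], [0.0029, 0.0055, 0.0, 0, 0, 0], [0.0021, 0.0059, 0.0, 0, 0, 0], [0.0013, 0.0062, 0.0, 0, 0, 0], [0.0004, 0.0062, 0.0, 0, 0, 0], [-0.0005, 0.0063, 0.0, 0, 0, 0]]
```

arm_command([
  [0.0048,0.0043,0,0,0,0],
  [0.004,0.005,0,0,0,0],
  [0.0034,0.0054,0,0,0,0],
  [0.0029,0.0056,0,0,0,0],
  [0.0021,0.0059,0,0,0,0],
  [0.0013,0.0062,0,0,0,0],
  [0.0004,0.0062,0,0,0,0],
  [-0.0005,0.0063,0,0,0,0],
])

```text
time_s: 6.63
ee_pos: [0.5778, -0.0246, 0.1933]
orientation: [-3.102, -0.483, 0.005]
wrist_force: [-7.1, 2.0, 7.0]
finger_gap: 0.181
```

```bash
python3 -c "
from h import *
wind(-72)"
```

```text
t 6.63 phase 6.5 r 0.0471 z 0.1933 F [-7.06  2.01  6.96] Ftan(cw+) 2.8 gap 0.181
[[-0.0026, 0.0069, -0.0, 0, 0, 0], [-0.0037, 0.0063, -0.0, 0, 0, 0], [-0.0045, 0.0055, 0.0, 0, 0, 0], [-0.0048, 0.0052, 0.0, 0, 0, 0], [-0.0055, 0.0044, 0.0, 0, 0, 0], [-0.0062, 0.0034, 0.0, 0, 0, 0], [-0.0066, 0.0025, 0.0, 0, 0, 0], [-0.0069, 0.0014, 0.0, 0, 0, 0]]
```

arm_command([
  [-0.0028,0.0067,0,0,0,0],
  [-0.0038,0.0062,0,0,0,0],
  [-0.0046,0.0055,0,0,0,0],
  [-0.005,0.0052,0,0,0,0],
  [-0.0057,0.0044,0,0,0,0],
  [-0.0062,0.0034,0,0,0,0],
  [-0.0066,0.0025,0,0,0,0],
  [-0.0069,0.0014,0,0,0,0],
])

```text
time_s: 7.3
ee_pos: [0.5481, -0.0721, 0.1934]
orientation: [-3.095, -0.485, 0.003]
wrist_force: [0.2, 7.9, 1.4]
finger_gap: 0.18
```

```bash
python3 -c "
from h import *
wind(-72)
print(pose()[1].as_matrix()[:,2])"
```

```text
t 7.3 phase -67.9 r 0.0455 z 0.1934 F [0.19 7.95 1.4 ] Ftan(cw+) 3.17 gap 0.18
[[-0.0071, -0.0002, 0.0, 0, 0, 0], [-0.007, -0.0012, 0.0, 0, 0, 0], [-0.0067, -0.0024, 0.0, 0, 0, 0], [-0.0063, -0.0032, 0.0, 0, 0, 0], [-0.0057, -0.0042, 0.0, 0, 0, 0], [-0.0049, -0.005, 0.0, 0, 0, 0], [-0.0042, -0.0057, 0.0001, 0, 0, 0], [-0.0032, -0.0063, 0.0001, 0, 0, 0]]
[-0.00305436  0.00821622 -0.99996158]
```

arm_command([
  [-0.0071,-0.0003,0,0,0,0],
  [-0.007,-0.0013,0,0,0,0],
  [-0.0067,-0.0025,0,0,0,0],
  [-0.0063,-0.0033,0,0,0,0],
  [-0.0057,-0.0043,0,0,0,0],
  [-0.0049,-0.005,0,0,0,0],
  [-0.0042,-0.0057,0,0,0,0],
  [-0.0032,-0.0063,0,0,0,0],
])

```text
time_s: 7.97
ee_pos: [0.4961, -0.0577, 0.1935]
orientation: [-3.094, -0.487, -0.02]
wrist_force: [7.7, 3.3, -6.5]
finger_gap: 0.181
```

```bash
python3 -c "
from h import *
wind(-40)
cv2.imwrite('pics/t2.png',cv2.resize(robot.grab_frame('top')[130:230,220:400],None,fx=4,fy=4,interpolation=cv2.INTER_CUBIC))
cv2.imwrite('pics/s2.png',cv2.resize(robot.grab_frame('scene')[160:310,240:400],None,fx=5,fy=4,interpolation=cv2.INTER_CUBIC))
"
```

```text
t 7.97 phase -141.5 r 0.0445 z 0.1935 F [ 7.73  3.32 -6.51] Ftan(cw+) 2.21 gap 0.181
[[-0.0014, -0.0037, 0.0, 0, 0, 0], [-0.001, -0.0037, 0.0, 0, 0, 0], [-0.0007, -0.0039, 0.0, 0, 0, 0], [-0.0002, -0.0039, 0.0, 0, 0, 0], [0.0001, -0.0039, 0.0, 0, 0, 0], [0.0005, -0.0039, 0.0, 0, 0, 0], [0.0008, -0.0039, 0.0, 0, 0, 0], [0.0011, -0.0037, 0.0, 0, 0, 0]]
```

View pics/s2.png

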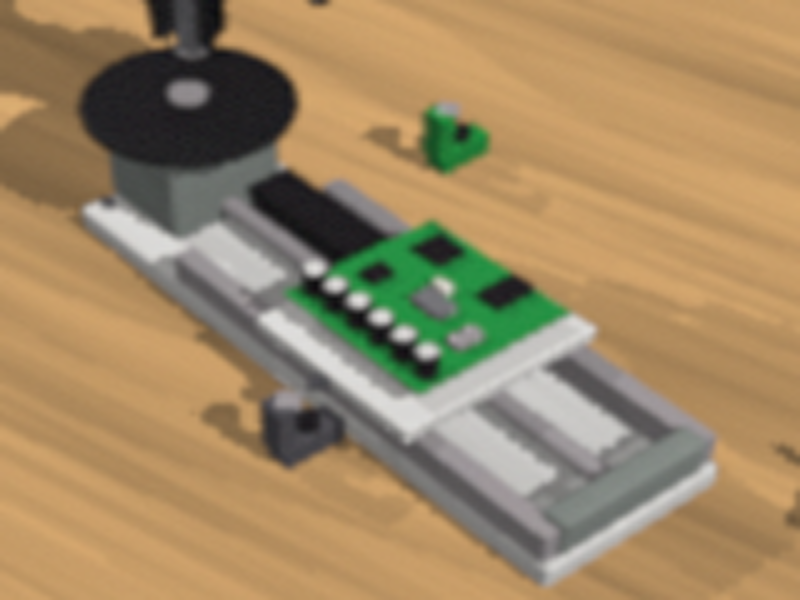

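View pics/t2.png

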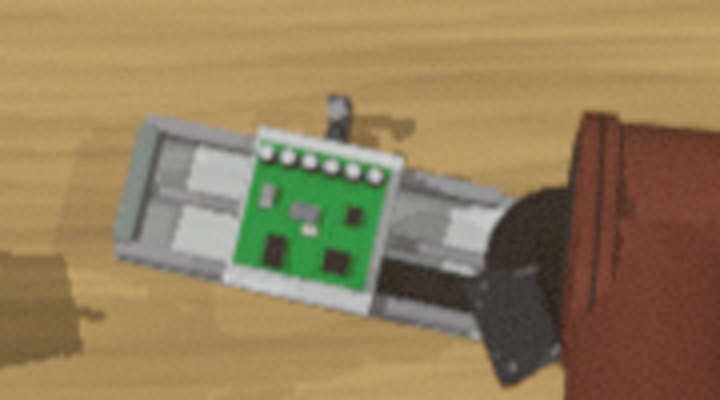

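```bash
python3 -c "
from h import *
wind(-44)
"
```

```text
t 8.07 phase -142.5 r 0.0444 z 0.1935 F [ 5.31  4.34 -5.26] Ftan(cw+) -0.21 gap 0.177
[[-0.0014, -0.004, 0.0, 0, 0, 0], [-0.001, -0.0042, 0.0, 0, 0, 0], [-0.0007, -0.0043, 0.0, 0, 0, 0], [0.0, -0.0043, 0.0, 0, 0, 0], [0.0004, -0.0043, 0.0, 0, 0, 0], [0.0008, -0.0042, 0.0, 0, 0, 0], [0.0012, -0.0042, 0.0001, 0, 0, 0], [0.0016, -0.004, 0.0001, 0, 0, 0]]
```

```bash
echo "[0.5314,-0.0287]">c.json; python3 -c "
from h import *
wind(-44,r=.0448)
"
```

```text
t 8.07 phase -141.5 r 0.0456 z 0.1935 F [ 5.31  4.34 -5.26] Ftan(cw+) -0.09 gap 0.177
[[-0.0011, -0.0042, 0.0, 0, 0, 0], [-0.0007, -0.0043, 0.0, 0, 0, 0], [-0.0002, -0.0043, 0.0, 0, 0, 0], [-0.0001, -0.0043, 0.0, 0, 0, 0], [0.0003, -0.0043, 0.0, 0, 0, 0], [0.0007, -0.0043, 0.0, 0, 0, 0], [0.0011, -0.0041, 0.0001, 0, 0, 0], [0.0015, -0.004, 0.0001, 0, 0, 0]]
```

arm_command([
  [-0.001,-0.0042,0,0,0,0],
  [-0.0005,-0.0043,0,0,0,0],
  [0,-0.0043,0,0,0,0],
  [0,-0.0043,0,0,0,0],
  [0.0004,-0.0043,0,0,0,0],
  [0.0008,-0.0043,0,0,0,0],
  [0.0012,-0.0041,0,0,0,0],
  [0.0016,-0.004,0,0,0,0],
])

```text
time_s: 8.73
ee_pos: [0.4866, -0.0277, 0.1934]
orientation: [-3.1, -0.482, -0.024]
wrist_force: [1.1, -2.7, -0.1]
finger_gap: 0.179
```

```bash
python3 -c "
from h import *
wind(-24,r=.0448,z=.193)
"
```

```text
t 8.73 phase 178.7 r 0.0449 z 0.1934 F [ 1.13 -2.73 -0.13] Ftan(cw+) 2.71 gap 0.179
[[0.0008, -0.0022, 0.0005, 0, 0, 0], [0.001, -0.0021, -0.0, 0, 0, 0], [0.001, -0.0021, 0.0, 0, 0, 0], [0.0012, -0.0021, 0.0, 0, 0, 0], [0.0012, -0.002, 0.0, 0, 0, 0], [0.0014, -0.0019, 0.0001, 0, 0, 0], [0.0015, -0.0018, -0.0, 0, 0, 0], [0.0015, -0.0018, 0.0, 0, 0, 0]]
```

arm_command([
  [0.0008,-0.0022,0,0,0,0],
  [0.001,-0.0021,0,0,0,0],
  [0.001,-0.0021,0,0,0,0],
  [0.0012,-0.0021,0,0,0,0],
  [0.0012,-0.002,0,0,0,0],
  [0.0014,-0.0019,0,0,0,0],
  [0.0015,-0.0018,0,0,0,0],
  [0.0015,-0.0018,0,0,0,0],
])

```text
time_s: 9.4
ee_pos: [0.4914, -0.0087, 0.1935]
orientation: [-3.102, -0.481, -0.024]
wrist_force: [2.6, -5.0, -2.2]
finger_gap: 0.177
```

```bash
python3 -c "
from h import *
wind(-24,r=.0448)
"
```

```text
t 9.4 phase 153.4 r 0.0447 z 0.1935 F [ 2.62 -5.   -2.25] Ftan(cw+) 3.3 gap 0.177
[[0.0016, -0.0017, 0.0, 0, 0, 0], [0.0018, -0.0015, 0.0, 0, 0, 0], [0.0018, -0.0015, 0.0, 0, 0, 0], [0.0019, -0.0014, 0.0, 0, 0, 0], [0.002, -0.0012, 0.0, 0, 0, 0], [0.002, -0.0012, 0.0, 0, 0, 0], [0.0021, -0.001, 0.0, 0, 0, 0], [0.0022, -0.0009, 0.0, 0, 0, 0]]
```

arm_command([
  [0.0013,-0.001,0,0,0,0],
  [0.0014,-0.0009,0,0,0,0],
  [0.0014,-0.0009,0,0,0,0],
  [0.0014,-0.0008,0,0,0,0],
  [0.0014,-0.0007,0,0,0,0],
  [0.0014,-0.0007,0,0,0,0],
  [0.0015,-0.0006,0,0,0,0],
  [0.0015,-0.0005,0,0,0,0],
])

```text
time_s: 10.07
ee_pos: [0.4997, 0.0021, 0.1934]
orientation: [-3.101, -0.481, -0.017]
wrist_force: [-1.3, -2.3, 2.0]
finger_gap: 0.179
```

```bash
python3 -c "
from h import *
wind(-20,r=.0445)
"
```

```text
t 10.07 phase 135.8 r 0.0442 z 0.1934 F [-1.32 -2.28  1.98] Ftan(cw+) 2.55 gap 0.179
[[0.0017, -0.001, 0.0, 0, 0, 0], [0.0017, -0.0009, 0.0, 0, 0, 0], [0.0018, -0.0008, 0.0, 0, 0, 0], [0.0018, -0.0006, 0.0, 0, 0, 0], [0.0018, -0.0006, 0.0, 0, 0, 0], [0.0019, -0.0005, 0.0, 0, 0, 0], [0.0019, -0.0004, 0.0, 0, 0, 0], [0.0019, -0.0003, 0.0, 0, 0, 0]]
```

arm_command([
  [0.002,-0.001,0,0,0,0],
  [0.002,-0.0009,0,0,0,0],
  [0.002,-0.0008,0,0,0,0],
  [0.002,-0.0006,0,0,0,0],
  [0.002,-0.0006,0,0,0,0],
  [0.002,-0.0005,0,0,0,0],
  [0.002,-0.0004,0,0,0,0],
  [0.002,-0.0003,0,0,0,0],
])

```text
time_s: 10.73
ee_pos: [0.5145, 0.0123, 0.1934]
orientation: [-3.102, -0.481, -0.016]
wrist_force: [-0.8, -4.3, 1.2]
finger_gap: 0.183
```

```bash
python3 -c "
from h import *
wind(-22,r=.0447)
"
```

```text
t 10.73 phase 112.3 r 0.0443 z 0.1934 F [-0.83 -4.27  1.16] Ftan(cw+) 2.39 gap 0.183
[[0.0021, -0.0002, 0.0, 0, 0, 0], [0.0022, -0.0002, 0.0, 0, 0, 0], [0.0021, -0.0, 0.0, 0, 0, 0], [0.0021, 0.0002, 0.0, 0, 0, 0], [0.0022, 0.0002, 0.0, 0, 0, 0], [0.0021, 0.0004, 0.0, 0, 0, 0], [0.0021, 0.0005, 0.0, 0, 0, 0], [0.002, 0.0006, 0.0, 0, 0, 0]]
```

arm_command([
  [0.0021,-0.0001,0,0,0,0],
  [0.0021,0,0,0,0,0],
  [0.0021,0.0001,0,0,0,0],
  [0.0021,0.0002,0,0,0,0],
  [0.0021,0.0003,0,0,0,0],
  [0.0021,0.0004,0,0,0,0],
  [0.0021,0.0005,0,0,0,0],
  [0.002,0.0006,0,0,0,0],
])

```text
time_s: 11.4
ee_pos: [0.5322, 0.0158, 0.1934]
orientation: [-3.101, -0.481, -0.013]
wrist_force: [-2.2, -2.5, 3.1]
finger_gap: 0.179
```

```bash
python3 -c "
from h import *
wind(-20,r=.045)
"
```

```text
t 11.4 phase 89.0 r 0.0445 z 0.1934 F [-2.16 -2.49  3.05] Ftan(cw+) 2.11 gap 0.179
[[0.0019, 0.0005, 0.0, 0, 0, 0], [0.0019, 0.0006, 0.0, 0, 0, 0], [0.0018, 0.0006, 0.0, 0, 0, 0], [0.0018, 0.0009, 0.0, 0, 0, 0], [0.0017, 0.001, 0.0, 0, 0, 0], [0.0016, 0.0011, 0.0, 0, 0, 0], [0.0016, 0.0011, 0.0, 0, 0, 0], [0.0016, 0.0012, 0.0, 0, 0, 0]]
```

arm_command([
  [0.0019,0.0005,0,0,0,0],
  [0.0019,0.0006,0,0,0,0],
  [0.0018,0.0007,0,0,0,0],
  [0.0018,0.0009,0,0,0,0],
  [0.0017,0.001,0,0,0,0],
  [0.0016,0.0011,0,0,0,0],
  [0.0016,0.0011,0,0,0,0],
  [0.0016,0.0012,0,0,0,0],
])

```text
time_s: 12.07
ee_pos: [0.5484, 0.0128, 0.1934]
orientation: [-3.101, -0.48, -0.009]
wrist_force: [-3.6, -3.1, 4.6]
finger_gap: 0.175
```

```bash
python3 -c "
from h import *
wind(-22,r=.045)
cv2.imwrite('pics/w5.png',robot.grab_frame('wrist'))
"
```

```text
t 12.07 phase 67.7 r 0.0449 z 0.1934 F [-3.6  -3.14  4.62] Ftan(cw+) 2.14 gap 0.175
[[0.0016, 0.0014, 0.0, 0, 0, 0], [0.0016, 0.0015, 0.0, 0, 0, 0], [0.0015, 0.0015, 0.0, 0, 0, 0], [0.0014, 0.0016, 0.0, 0, 0, 0], [0.0014, 0.0017, 0.0, 0, 0, 0], [0.0012, 0.0018, 0.0, 0, 0, 0], [0.0012, 0.0018, 0.0, 0, 0, 0], [0.001, 0.0019, 0.0, 0, 0, 0]]
```

View pics/w5.png

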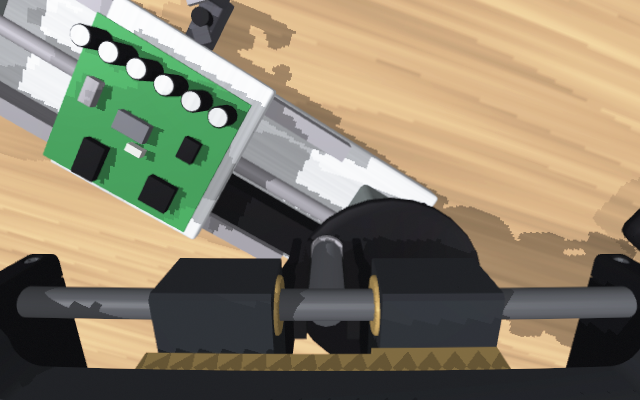

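```bash
python3 -c "
from h import *
print(robot.state()['time_s'])
c=robot.calibration('wrist')
a=px2w('wrist',(273,92),.052,c);b=px2w('wrist',(109,-2),.052,c)
print(a,(a-[.6207,.0982,.052])@[.24,.97,0])
im=cv2.imread('pics/w5.png')
cv2.imwrite('pics/w5c.png',cv2.resize(im[0:120,100:300],None,fx=4,fy=4,interpolation=cv2.INTER_CUBIC))
"
```

```text
12.1167
[0.61564958 0.06934295 0.052     ] -0.02920344002322149
```

View pics/w5c.png

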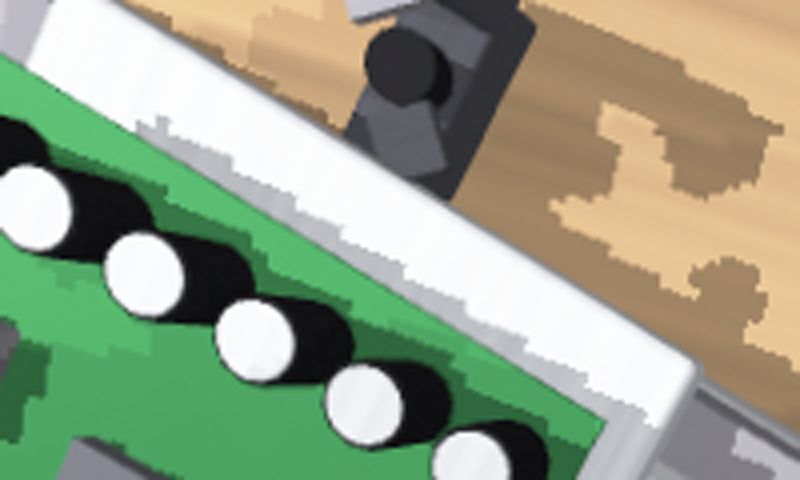

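```bash
python3 -c "
from h import *
c=robot.calibration('wrist')
f=lambda x,y:(100+x/4-.4,0+y/4-.4)
a=px2w('wrist',f(695,368),.052,c);b=px2w('wrist',f(110,0),.052,c)
yb=(b-a)/np.linalg.norm(b-a); print(a,b,yb,np.degrees(np.arctan2(yb[0],yb[1])))
m=a+yb*.055; xb=np.array([yb[1],-yb[0],0])
for k in (0,.004,.008,.012):
  u=w2px('wrist',m+xb*k,c); print(k,(u-[100,0])*4)
for n,q in (('rh',(405,140)),('br',(398,160)),('tipL',(375,105)),('tipR',(445,165)),('blk',(370,5))):
  v=px2w('wrist',f(*q),.052,c)-m; print(n,v@yb,v@xb)
"
```

```text
[0.61595363 0.06919402 0.052     ] [0.64182674 0.16854266 0.052     ] [2.52021266e-01 9.67721696e-01 2.70357723e-16] 14.59715261830519
0 [386.13825697 172.35551177]
0.004 [397.73717159 148.69129574]
0.008 [409.44899989 124.84384898]
0.012 [421.27441839 100.81316431]
rh -8.10738670312899e-05 0.0057794945812186345
br -0.00045572270461850876 0.0026412180908273125
tipL 0.006148061573815871 0.007821670264144279
tipR -0.007031306086911571 0.0058212137398504895
blk 0.013111952756676436 0.019940932661906417
```

arm_command([
  [0.0016,0.0014,0,0,0,0],
  [0.0016,0.0015,0,0,0,0],
  [0.0015,0.0015,0,0,0,0],
  [0.0014,0.0016,0,0,0,0],
  [0.0014,0.0017,0,0,0,0],
  [0.0012,0.0018,0,0,0,0],
  [0.0012,0.0018,0,0,0,0],
  [0.001,0.0019,0,0,0,0],
])

```text
time_s: 12.78
ee_pos: [0.5624, 0.0043, 0.1934]
orientation: [-3.098, -0.481, -0.003]
wrist_force: [-5.0, -2.2, 4.1]
finger_gap: 0.181
```

```bash
python3 -c "
from h import *
wind(-22,r=.045)
"
```

```text
t 12.78 phase 46.8 r 0.0453 z 0.1934 F [-4.98 -2.22  4.1 ] Ftan(cw+) 2.11 gap 0.181
[[0.0009, 0.002, -0.0, 0, 0, 0], [0.0008, 0.002, -0.0, 0, 0, 0], [0.0008, 0.002, -0.0, 0, 0, 0], [0.0007, 0.0021, -0.0, 0, 0, 0], [0.0006, 0.002, -0.0, 0, 0, 0], [0.0005, 0.0021, -0.0, 0, 0, 0], [0.0004, 0.0021, -0.0, 0, 0, 0], [0.0004, 0.0022, -0.0, 0, 0, 0]]
```

arm_command([
  [0.0009,0.002,0,0,0,0],
  [0.0008,0.002,0,0,0,0],
  [0.0008,0.002,0,0,0,0],
  [0.0007,0.0021,0,0,0,0],
  [0.0005,0.0021,0,0,0,0],
  [0.0004,0.0021,0,0,0,0],
  [0.0003,0.0021,0,0,0,0],
  [0.0003,0.0022,0,0,0,0],
])

```text
time_s: 13.45
ee_pos: [0.571, -0.0058, 0.1933]
orientation: [-3.09, -0.487, 0.004]
wrist_force: [-6.4, 0.1, 4.4]
finger_gap: 0.177
```

```bash
python3 -c "
from h import *
wind(-22,r=.0448)
"
```

```text
t 13.45 phase 30.1 r 0.0458 z 0.1933 F [-6.41  0.09  4.43] Ftan(cw+) 3.29 gap 0.177
[[0.0001, 0.0022, -0.0, 0, 0, 0], [-0.0, 0.0022, -0.0, 0, 0, 0], [-0.0001, 0.0022, -0.0, 0, 0, 0], [0.0001, 0.0021, -0.0, 0, 0, 0], [-0.0, 0.0022, -0.0, 0, 0, 0], [-0.0002, 0.0021, -0.0, 0, 0, 0], [-0.0002, 0.0022, -0.0, 0, 0, 0], [-0.0003, 0.0021, -0.0, 0, 0, 0]]
```

Tangential force is up about 1 N and this move advanced less than commanded, so this may be the buffer. I'll switch to smaller steps.

arm_command([
  [-0.0001,0.0011,0,0,0,0],
  [-0.0001,0.0011,0,0,0,0],
  [-0.0001,0.0011,0,0,0,0],
  [0,0.0011,0,0,0,0],
  [-0.0001,0.0011,0,0,0,0],
  [-0.0001,0.0011,0,0,0,0],
  [-0.0001,0.0011,0,0,0,0],
  [-0.0002,0.0011,0,0,0,0],
])

```text
time_s: 14.12
ee_pos: [0.5724, -0.0084, 0.1933]
orientation: [-3.08, -0.495, 0.007]
wrist_force: [-4.8, -0.3, 4.6]
finger_gap: 0.182
```

```bash
python3 -c "
from h import *
wind(-12,r=.0448)
"
```

```text
t 14.12 phase 26.3 r 0.0458 z 0.1933 F [-4.78 -0.29  4.64] Ftan(cw+) 1.86 gap 0.182
[[-0.0002, 0.0012, -0.0, 0, 0, 0], [-0.0002, 0.0012, -0.0, 0, 0, 0], [-0.0002, 0.0012, -0.0, 0, 0, 0], [0.0, 0.0012, -0.0, 0, 0, 0], [0.0001, 0.0012, -0.0, 0, 0, 0], [-0.0, 0.0012, -0.0, 0, 0, 0], [-0.0001, 0.0011, -0.0, 0, 0, 0], [-0.0, 0.0012, -0.0, 0, 0, 0]]
```

```bash
python3 -c "
from h import *
wind(-18,n=5,r=.0446)
print(pose()[1].as_matrix().round(3))
"
```

```text
t 14.12 phase 26.3 r 0.0458 z 0.1933 F [-4.78 -0.29  4.64] Ftan(cw+) 1.86 gap 0.182
[[-0.0001, 0.0029, -0.0001, 0, 0, 0], [-0.0002, 0.0028, -0.0001, 0, 0, 0], [-0.0005, 0.0028, -0.0001, 0, 0, 0], [-0.0002, 0.0028, -0.0001, 0, 0, 0], [-0.0004, 0.0028, -0.0001, 0, 0, 0], [0.0, 0.0, 0.0, 0, 0, 0], [0.0, 0.0, 0.0, 0, 0, 0], [0.0, 0.0, 0.0, 0, 0, 0]]
[[ 0.95   0.313 -0.008]
 [ 0.314 -0.949  0.021]
 [-0.001 -0.022 -1.   ]]
```

```bash
python3 - <<'E'
s=open('h.py').read()
s=s.replace("    p,R,s=pose(); C=center(); d=p[:2]-C;","    p,R,s=pose(); C=center(); g=p+R.apply([0,0,.051]); p=np.array([g[0],g[1],p[2]]); d=p[:2]-C;")
s=s.replace('''    print("t",round(s["time_s"],2),"phase"''','''    print("rot fix",(R.inv()*down(17)).as_rotvec(degrees=True).round(1))
    print("t",round(s["time_s"],2),"phase"''')
open('h.py','w').write(s)
E
python3 -c "
from h import *
wind(-18,n=5,r=.0446)
"
```

```text
rot fix [-1.3  0.   0.8]
t 14.12 phase 27.7 r 0.0459 z 0.1933 F [-4.78 -0.29  4.64] Ftan(cw+) 1.97 gap 0.182
[[-0.0001, 0.0029, -0.0001, 0, 0, 0], [-0.0002, 0.0029, -0.0001, 0, 0, 0], [-0.0004, 0.0028, -0.0001, 0, 0, 0], [-0.0002, 0.0028, -0.0001, 0, 0, 0], [-0.0003, 0.0028, -0.0001, 0, 0, 0], [0.0, 0.0, 0.0, 0, 0, 0], [0.0, 0.0, 0.0, 0, 0, 0], [0.0, 0.0, 0.0, 0, 0, 0]]
```

arm_command([
  [0,0,0,-0.4,0,0.3],
  [0,0,0,-0.4,0,0.3],
  [0,0,0,-0.4,0,0.2],
  [-0.0002,0.0026,0,0,0,0],
  [-0.0003,0.0026,0,0,0,0],
  [-0.0004,0.0026,0,0,0,0],
  [-0.0003,0.0026,0,0,0,0],
  [-0.0003,0.0026,0,0,0,0],
])

```text
time_s: 14.78
ee_pos: [0.5755, -0.0157, 0.1934]
orientation: [-3.1, -0.482, -0.001]
wrist_force: [-2.8, 1.7, 3.4]
finger_gap: 0.18
```

```bash
python3 -c "
from h import *
wind(-18,n=5,r=.0446)
"
```

```text
rot fix [-0.3 -0.1  0.2]
t 14.78 phase 16.8 r 0.046 z 0.1934 F [-2.77  1.75  3.43] Ftan(cw+) 2.47 gap 0.18
[[-0.0006, 0.0029, -0.0, 0, 0, 0], [-0.0008, 0.0027, -0.0, 0, 0, 0], [-0.0009, 0.0027, -0.0, 0, 0, 0], [-0.0007, 0.0027, -0.0, 0, 0, 0], [-0.0008, 0.0027, -0.0, 0, 0, 0], [0.0, 0.0, 0.0, 0, 0, 0], [0.0, 0.0, 0.0, 0, 0, 0], [0.0, 0.0, 0.0, 0, 0, 0]]
```

arm_command([
  [-0.0006,0.0026,0,0,0,0],
  [-0.0008,0.0026,0,0,0,0],
  [-0.0009,0.0026,0,0,0,0],
  [-0.0008,0.0026,0,0,0,0],
  [-0.0009,0.0026,0,0,0,0],
  [-0.001,0.0026,0,0,0,0],
  [-0.0011,0.0025,0,0,0,0],
  [-0.0012,0.0025,0,0,0,0],
])

```text
time_s: 15.45
ee_pos: [0.5764, -0.0386, 0.1934]
orientation: [-3.099, -0.483, -0.007]
wrist_force: [-1.9, 2.2, 3.0]
finger_gap: 0.181
```

```bash
python3 -c "
from h import *
wind(-26,r=.0446)
"
```

```text
rot fix [-0.2 -0.3  0.3]
t 15.45 phase -12.0 r 0.0462 z 0.1934 F [-1.86  2.2   2.98] Ftan(cw+) 1.77 gap 0.181
[[-0.0018, 0.002, -0.0, 0, 0, 0], [-0.0019, 0.0018, -0.0, 0, 0, 0], [-0.002, 0.0017, -0.0, 0, 0, 0], [-0.0016, 0.0019, -0.0, 0, 0, 0], [-0.0018, 0.0018, -0.0, 0, 0, 0], [-0.0019, 0.0017, -0.0, 0, 0, 0], [-0.0019, 0.0016, -0.0, 0, 0, 0], [-0.0021, 0.0015, -0.0, 0, 0, 0]]
```

arm_command([
  [-0.0018,0.002,0,0,0,0],
  [-0.0019,0.0019,0,0,0,0],
  [-0.002,0.0018,0,0,0,0],
  [-0.0018,0.0018,0,0,0,0],
  [-0.0018,0.0018,0,0,0,0],
  [-0.0019,0.0017,0,0,0,0],
  [-0.0019,0.0016,0,0,0,0],
  [-0.0021,0.0015,0,0,0,0],
])

```text
time_s: 16.12
ee_pos: [0.5666, -0.0582, 0.1935]
orientation: [-3.099, -0.483, -0.013]
wrist_force: [3.5, 5.1, -1.8]
finger_gap: 0.178
```

```bash
python3 -c "
from h import *
wind(-26,r=.0446)
"
```

```text
rot fix [-0.2 -0.5  0.3]
t 16.12 phase -39.4 r 0.0461 z 0.1935 F [ 3.47  5.06 -1.78] Ftan(cw+) 6.12 gap 0.178
[[-0.0025, 0.0009, -0.0, 0, 0, 0], [-0.0025, 0.0008, -0.0, 0, 0, 0], [-0.0025, 0.0006, -0.0, 0, 0, 0], [-0.0023, 0.001, -0.0, 0, 0, 0], [-0.0024, 0.0008, -0.0, 0, 0, 0], [-0.0025, 0.0006, -0.0, 0, 0, 0], [-0.0025, 0.0005, -0.0, 0, 0, 0], [-0.0025, 0.0004, -0.0, 0, 0, 0]]
```

```bash
python3 -c "
from h import *
robot.grab_frame('top')
wind(-10,n=3,r=.046)
"
```

```text
rot fix [-0.2 -0.5  0.2]
t 16.17 phase -40.0 r 0.0461 z 0.1935 F [ 2.66  4.03 -1.42] Ftan(cw+) 4.8 gap 0.178
[[-0.0023, 0.0013, -0.0, 0, 0, 0], [-0.0024, 0.0012, -0.0, 0, 0, 0], [-0.0025, 0.0011, -0.0, 0, 0, 0], [0.0, 0.0, 0.0, 0, 0, 0], [0.0, 0.0, 0.0, 0, 0, 0], [0.0, 0.0, 0.0, 0, 0, 0], [0.0, 0.0, 0.0, 0, 0, 0], [0.0, 0.0, 0.0, 0, 0, 0]]
```

arm_command([
  [0,0,0,0,0,0],
  [0,0,0,0,0,0],
  [0,0,0,0,0,0],
  [0,0,0,0,0,0],
  [0,0,0,0,0,0],
  [-0.0018,0.0009,0,0,0,0],
  [-0.0019,0.0009,0,0,0,0],
  [-0.002,0.0008,0,0,0,0],
])

```text
time_s: 16.83
ee_pos: [0.563, -0.0618, 0.1936]
orientation: [-3.099, -0.485, -0.017]
wrist_force: [6.2, 4.6, -3.0]
finger_gap: 0.183
```

```bash
python3 -c "
from h import *
wind(-10,n=3,r=.046)
"
```

```text
rot fix [-0.2 -0.7  0.3]
t 16.83 phase -45.6 r 0.0459 z 0.1936 F [ 6.23  4.61 -3.02] Ftan(cw+) 7.68 gap 0.183
[[-0.0024, 0.0012, -0.0, 0, 0, 0], [-0.0025, 0.001, -0.0, 0, 0, 0], [-0.0025, 0.0008, -0.0, 0, 0, 0], [0.0, 0.0, 0.0, 0, 0, 0], [0.0, 0.0, 0.0, 0, 0, 0], [0.0, 0.0, 0.0, 0, 0, 0], [0.0, 0.0, 0.0, 0, 0, 0], [0.0, 0.0, 0.0, 0, 0, 0]]
```

Contact is confirmed: 5.6° more travel raised the tangential force to 7.7 N, about 5 N above the running load and below the 10 N spoil limit. Now winding forward (anticlockwise).

```bash
python3 -c "
from h import *
wind(72,r=.0448,z=.193)
"
```

```text
rot fix [-0.2 -0.7  0.3]
t 16.83 phase -45.6 r 0.0459 z 0.1936 F [ 6.23  4.61 -3.02] Ftan(cw+) 7.68 gap 0.183
[[0.0059, -0.004, 0.0006, 0, 0, 0], [0.0052, -0.0049, 0.0001, 0, 0, 0], [0.0044, -0.0056, 0.0001, 0, 0, 0], [0.0037, -0.006, 0.0, 0, 0, 0], [0.0027, -0.0064, 0.0001, 0, 0, 0], [0.0017, -0.0069, 0.0, 0, 0, 0], [0.0006, -0.007, 0.0, 0, 0, 0], [-0.0005, -0.007, 0.0, 0, 0, 0]]
```

arm_command([
  [0.0058,-0.004,0.0003,0,-0.2,0],
  [0.0051,-0.0049,0.0001,0,-0.2,0],
  [0.0042,-0.0056,0,0,-0.1,0],
  [0.0035,-0.006,0,0,0,0],
  [0.0025,-0.0065,0,0,0,0],
  [0.0015,-0.0069,0,0,0,0],
  [0.0004,-0.007,0,0,0,0],
  [-0.0007,-0.007,0,0,0,0],
])

```text
time_s: 17.5
ee_pos: [0.574, -0.0124, 0.1935]
orientation: [3.097, 0.473, 0.008]
wrist_force: [3.5, 0.2, -2.0]
finger_gap: 0.184
```

```bash
python3 -c "
from h import *
wind(72,r=.0446)
"
```

```text
rot fix [ 0.5 -0.2 -0.1]
t 17.5 phase 20.3 r 0.0458 z 0.1935 F [ 3.51  0.19 -2.  ] Ftan(cw+) -1.03 gap 0.184
[[-0.0013, -0.007, -0.0001, 0, 0, 0], [-0.0024, -0.0067, -0.0001, 0, 0, 0], [-0.0034, -0.0062, -0.0001, 0, 0, 0], [-0.0039, -0.0058, -0.0001, 0, 0, 0], [-0.0049, -0.0051, -0.0001, 0, 0, 0], [-0.0055, -0.0042, -0.0001, 0, 0, 0], [-0.0061, -0.0034, -0.0001, 0, 0, 0], [-0.0066, -0.0023, -0.0, 0, 0, 0]]
```

arm_command([
  [-0.0012,-0.007,0,0,0,0],
  [-0.0023,-0.0067,0,0,0,0],
  [-0.0033,-0.0062,0,0,0,0],
  [-0.0039,-0.0058,0,0,0,0],
  [-0.0048,-0.0051,0,0,0,0],
  [-0.0055,-0.0042,0,0,0,0],
  [-0.006,-0.0034,0,0,0,0],
  [-0.0066,-0.0023,0,0,0,0],
])

```text
time_s: 18.17
ee_pos: [0.5257, 0.0166, 0.1934]
orientation: [3.093, 0.47, 0.005]
wrist_force: [4.1, -6.0, -0.5]
finger_gap: 0.178
```

```bash
python3 -c "
from h import *
wind(40,r=.045)
cv2.imwrite('pics/w6.png',robot.grab_frame('wrist'))
"
```

```text
rot fix [ 0.8 -0.1 -0.2]
t 18.17 phase 96.9 r 0.045 z 0.1934 F [ 4.08 -5.96 -0.5 ] Ftan(cw+) -3.34 gap 0.178
[[-0.0039, -0.0005, -0.0, 0, 0, 0], [-0.0039, -0.0003, -0.0, 0, 0, 0], [-0.0039, 0.0002, -0.0, 0, 0, 0], [-0.0039, 0.0005, 0.0, 0, 0, 0], [-0.0039, 0.0008, 0.0, 0, 0, 0], [-0.0037, 0.0011, 0.0, 0, 0, 0], [-0.0036, 0.0015, 0.0, 0, 0, 0], [-0.0035, 0.0018, 0.0, 0, 0, 0]]
```

View pics/w6.png

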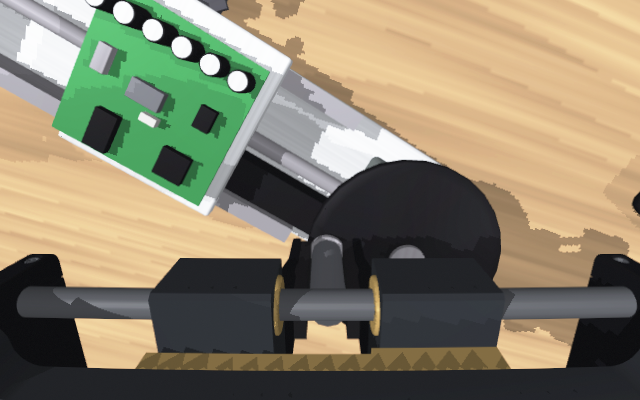

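arm_command([
  [0,0,0,0,0,0],
  [0,0,0,0,0,0],
  [0,0,0,0,0,0],
  [0,0,0,0,0,0],
  [0,0,-0.015,0,0,0],
  [0,0,-0.016,0,0,0],
  [0,0,-0.016,0,0,0],
  [0,0,-0.01,0,0,0],
], jaw=-0.05)

```text
time_s: 18.88
ee_pos: [0.5198, 0.0198, 0.2485]
orientation: [3.096, 0.473, -0.011]
wrist_force: [0.4, 0.2, 0.6]
finger_gap: 0.473
```

```bash
python3 -c "
from h import *
plan([.577,.106,.24],down(17),n=6)
print(robot.state()['joints'])
"
```

```text
[[0.0134, -0.0109, 0.0012, 0.5, 0.5, -0.1], [0.0134, -0.0108, 0.0014, -0.0, -0.0, -0.0], [0.0134, -0.0108, 0.0014, -0.0, -0.0, -0.0], [0.0134, -0.0109, 0.0014, -0.0, -0.0, -0.0], [0.0134, -0.0108, 0.0014, -0.0, -0.0, -0.0], [0.0135, -0.0109, 0.0015, -0.0, -0.0, -0.0], [-0.0, 0.0, -0.0, -0.0, -0.0, -0.0], [-0.0, 0.0, -0.0, -0.0, -0.0, -0.0]]
ends [0.577 0.106 0.24 ] left [-0. -0.  0.]
[-0.73467458  0.10294953  0.65226941  1.86060739 -0.05581852  1.20605581
 -1.33223836]
```

arm_command([
  [0.0134,-0.011,0,0.5,0.5,0],
  [0.0134,-0.011,0,0,0,0],
  [0.0134,-0.011,0.001,0,0,0],
  [0.0134,-0.011,0.003,0,0,0],
  [0.0134,-0.011,0.006,0,0,0],
  [0.0134,-0.01,0.008,0,0,0],
  [0,0,0.006,0,0,0],
  [0,0,0,0,0,0],
])

```text
time_s: 19.55
ee_pos: [0.5818, 0.1164, 0.2229]
orientation: [-3.098, -0.478, -0.006]
wrist_force: [-0.0, -0.5, -1.4]
finger_gap: 0.481
```

```bash
python3 -c "
from h import *
p,R,s=pose();print(s['time_s'],p,R.as_matrix()[:,2].round(3),np.abs(s['joint_vel']).max())
im=robot.grab_frame('wrist')
cv2.imwrite('pics/w7.png',im)
c=robot.calibration('wrist');json.dump({k:np.array(v).tolist() for k,v in c.items()},open('cal7.json','w'))
print(w2px('wrist',[.65,.135,.052],c))
print([(np.round(b['bbox'],1).tolist(),round(b['confidence'],2)) for b in robot.find_in('wrist','index_point')[:4]])
"
```

```text
19.55 [0.58176832 0.11638864 0.22287052] [ 0.003  0.008 -1.   ] 0.03400262657805711
[331.66192332 106.31747529]
[([324.9, 342.0, 351.9, 353.8], 0.52)]
```

View pics/w7.png

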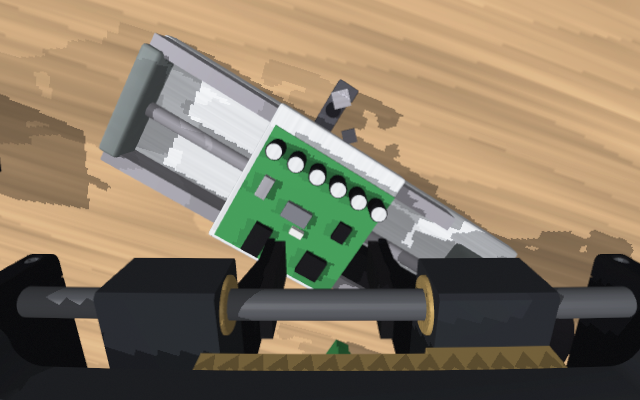

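```bash
python3 -c "
from h import *
im=cv2.imread('pics/w7.png')
cv2.imwrite('pics/w7c.png',cv2.resize(im[70:170,280:380],None,fx=6,fy=6,interpolation=cv2.INTER_CUBIC))
"
```

```text
(no output)
```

View pics/w7c.png

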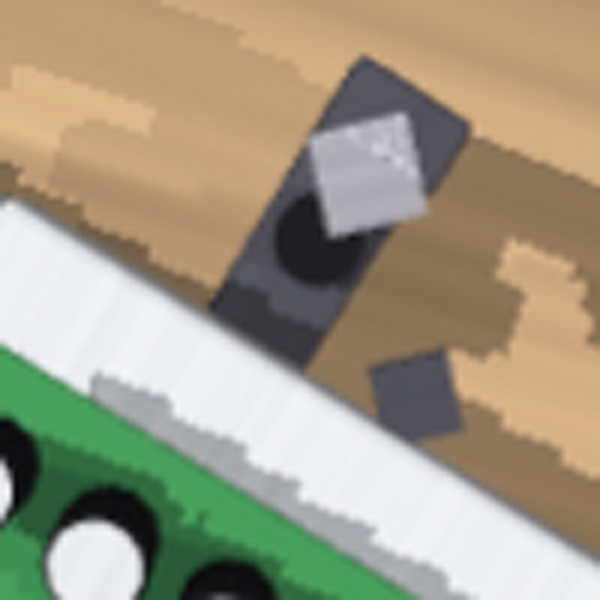

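```bash
python3 -c "
from h import *
c=json.load(open('cal7.json'))
f=lambda x,y:(280+x/6-.42,70+y/6-.42)
a=px2w('wrist',(280+5/6-.4,70+200/6-.4),.052,c);b=px2w('wrist',(280+595/6-.4,70+570/6-.4),.052,c)
for h in (13.0,13.5,14,14.6):
  h=np.radians(h); y=np.array([np.sin(h),np.cos(h),0]); x=np.array([y[1],-y[0],0])
  for z in (.052,.056):
    P=px2w('wrist',f(443,348),z,c); I=px2w('wrist',f(333,238),z,c)
    print(np.degrees(h).round(1),z,'dy',((P-I)@y*1e3).round(2),'dx',((I-P)@x*1e3).round(2),P.round(4),I.round(4))
d=a-b;print(np.degrees(np.arctan2(d[0],d[1])))
u=px2w('wrist',(281,105),.052,c)
# slide diamond/index diamond sizes
for q in [((370,368),(443,348)),((443,348),(463,430)),((405,112),(428,212)),((333,238),(310,143)),((405,112),(310,143))]:
  print(np.linalg.norm(px2w('wrist',f(*q[0]),.052,c)-px2w('wrist',f(*q[1]),.052,c)))
"
```

```text
13.0 0.052 dy -18.41 dx 4.42 [0.6403 0.1151 0.052 ] [0.6488 0.132  0.052 ]
13.0 0.056 dy -18.13 dx 4.35 [0.6406 0.1154 0.056 ] [0.6489 0.1321 0.056 ]
13.5 0.052 dy -18.45 dx 4.26 [0.6403 0.1151 0.052 ] [0.6488 0.132  0.052 ]
13.5 0.056 dy -18.17 dx 4.19 [0.6406 0.1154 0.056 ] [0.6489 0.1321 0.056 ]
14.0 0.052 dy -18.49 dx 4.1 [0.6403 0.1151 0.052 ] [0.6488 0.132  0.052 ]
14.0 0.056 dy -18.21 dx 4.04 [0.6406 0.1154 0.056 ] [0.6489 0.1321 0.056 ]
14.6 0.052 dy -18.53 dx 3.9 [0.6403 0.1151 0.052 ] [0.6488 0.132  0.052 ]
14.6 0.056 dy -18.25 dx 3.84 [0.6406 0.1154 0.056 ] [0.6489 0.1321 0.056 ]
14.278417068422604
0.009275144485021597
0.010413213226991966
0.011975512513050499
0.01145723542859441
0.011878106820386378
```

```bash
python3 -c "
from h import *
plan([.525,.0165,.252],down(17),n=6)
"
```

```text
[[-0.014, 0.0129, -0.0048, -0.4, -0.3, 0.1], [-0.014, 0.013, -0.0047, 0.0, -0.0, -0.0], [-0.014, 0.013, -0.0046, 0.0, -0.0, -0.0], [-0.014, 0.013, -0.0047, 0.0, -0.0, -0.0], [-0.014, 0.0129, -0.0046, 0.0, -0.0, -0.0], [-0.0139, 0.013, -0.0047, 0.0, -0.0, -0.0], [-0.0, -0.0, 0.0, 0.0, -0.0, -0.0], [-0.0, -0.0, 0.0, 0.0, -0.0, -0.0]]
ends [0.525  0.0165 0.252 ] left [-0.  0. -0.]
```

arm_command([
  [-0.014,0.013,-0.009,-0.4,-0.3,0],
  [-0.014,0.013,-0.009,0,0,0],
  [-0.014,0.013,-0.006,0,0,0],
  [-0.014,0.013,-0.004,0,0,0],
  [-0.014,0.0125,0,0,0,0],
  [-0.0135,0.011,0,0,0,0],
  [0,0,0,0,0,0],
  [0,0,0,0,0,0],
])

```text
time_s: 20.32
ee_pos: [0.5205, 0.0095, 0.2557]
orientation: [-3.103, -0.468, -0.006]
wrist_force: [-0.2, 0.4, -0.1]
finger_gap: 0.474
```

```bash
python3 -c "
from h import *
p,R,s=pose();print(s['time_s'],p,R.as_matrix()[:,2].round(3))
c=robot.calibration('wrist')
im=robot.grab_frame('wrist')
for z,col in ((.165,(0,0,255)),(.11,(255,0,0))):
    u=w2px('wrist',[.525,.0165,z],c);print(u);cv2.circle(im,tuple(int(x) for x in u),2,col,-1)
cv2.imwrite('pics/w8.png',im)
plan([.525,.0165,.193],down(17),n=5)
"
```

```text
20.3167 [0.52049493 0.00946891 0.25568206] [ 0.004  0.004 -1.   ]
[316.1770711  230.56178313]
[318.53835825 201.16990412]
[[0.0012, -0.0011, 0.0126, -0.1, -0.2, -0.4], [0.0013, -0.0011, 0.0125, -0.0, -0.0, 0.0], [0.0013, -0.0012, 0.0125, -0.0, -0.0, 0.0], [0.0013, -0.0011, 0.0126, -0.0, -0.0, 0.0], [0.0012, -0.0012, 0.0125, -0.0, -0.0, 0.0], [0.0, 0.0, 0.0, -0.0, -0.0, 0.0], [0.0, 0.0, 0.0, -0.0, -0.0, 0.0], [0.0, 0.0, 0.0, -0.0, -0.0, 0.0]]
ends [0.525  0.0165 0.193 ] left [ 0. -0. -0.]
```

View pics/w8.png

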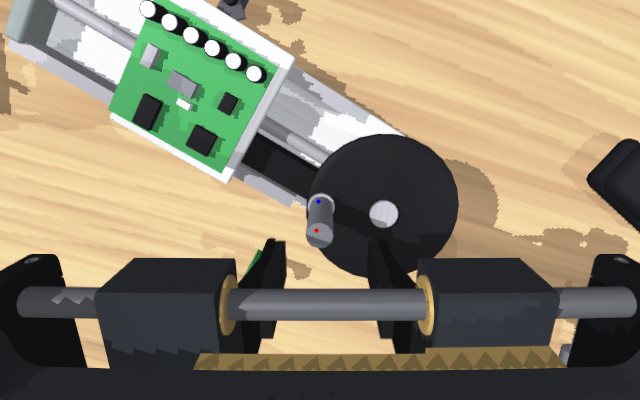

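```bash
python3 -c "
from h import *
c=robot.calibration('wrist')
print(robot.state()['time_s'],px2w('wrist',(319.5,235.3),.165,c),px2w('wrist',(383.5,214),.113,c))
plan([.5232,.0148,.193],down(17),n=5)
"
```

```text
20.3667 [0.52288634 0.01348028 0.165     ] [ 0.53039999 -0.03038695  0.113     ]
[[0.0008, -0.0009, 0.0126, -0.1, -0.2, -0.4], [0.0008, -0.0009, 0.0125, -0.0, -0.0, 0.0], [0.0008, -0.0009, 0.0125, -0.0, -0.0, 0.0], [0.0008, -0.0009, 0.0126, -0.0, -0.0, 0.0], [0.0009, -0.001, 0.0125, -0.0, -0.0, 0.0], [-0.0, 0.0, 0.0, -0.0, -0.0, 0.0], [-0.0, 0.0, 0.0, -0.0, -0.0, 0.0], [-0.0, 0.0, 0.0, -0.0, -0.0, 0.0]]
ends [0.5232 0.0148 0.193 ] left [-0. -0. -0.]
```

arm_command([
  [0.0008,-0.0009,0.0115,0,-0.2,-0.4],
  [0.0008,-0.0009,0.0115,0,0,0],
  [0.0008,-0.0009,0.0115,0,0,0],
  [0.0008,-0.0009,0.0115,0,0,0],
  [0.0004,-0.0005,0.0115,0,0,0],
  [0,0,0,0,0,0],
  [0,0,0,0,0,0],
  [0,0,0,0,0,0],
])

```text
time_s: 21.03
ee_pos: [0.5231, 0.019, 0.1892]
orientation: [-3.103, -0.488, 0.007]
wrist_force: [-1.1, 0.6, -0.2]
finger_gap: 0.473
```

arm_command([
  [0,0,0,0,0,0],
  [0,0,0,0,0,0],
  [0,0,0,0,0,0],
  [0,0,0,0,0,0],
  [0,0,0,0,0,0],
  [0,0,0,0,0,0],
  [0,0,0,0,0,0],
  [0,0,0,0,0,0],
], jaw=-1, squeeze=12)

```text
time_s: 21.7
ee_pos: [0.5246, 0.0155, 0.1903]
orientation: [3.1, 0.484, -0.001]
wrist_force: [0.3, -0.0, -2.9]
finger_gap: 0.182
```

```bash
python3 -c "
from h import *
wind(72,r=.045)
p,R,s=pose(); print(p+R.apply([0,0,.051]))
"
```

```text
rot fix [0.2 0.1 0.3]
t 21.7 phase 98.8 r 0.0445 z 0.1903 F [ 0.25 -0.02 -2.94] Ftan(cw+) -0.24 gap 0.182
[[-0.007, -0.0007, 0.0, 0, 0, 0], [-0.007, 0.0004, 0.0, 0, 0, 0], [-0.0069, 0.0015, 0.0, 0, 0, 0], [-0.0065, 0.0027, 0.0, 0, 0, 0], [-0.006, 0.0037, 0.0, 0, 0, 0], [-0.0054, 0.0046, 0.0, 0, 0, 0], [-0.0046, 0.0054, 0.0, 0, 0, 0], [-0.0037, 0.006, 0.0, 0, 0, 0]]
[0.52461865 0.01532849 0.13930828]
```

arm_command([
  [-0.007,-0.0006,0,0,0,0],
  [-0.007,0.0005,0,0,0,0],
  [-0.0069,0.0016,0,0,0,0],
  [-0.0065,0.0028,0,0,0,0],
  [-0.006,0.0038,0,0,0,0],
  [-0.0053,0.0047,0,0,0,0],
  [-0.0045,0.0055,0,0,0,0],
  [-0.0036,0.006,0,0,0,0],
])

```text
time_s: 22.37
ee_pos: [0.4868, -0.0238, 0.1905]
orientation: [3.098, 0.487, 0.015]
wrist_force: [10.7, 1.4, -13.1]
finger_gap: 0.18
```

```bash
python3 -c "
from h import *
wind(72,r=.0448)
"
```

```text
rot fix [ 0.4 -0.5  0.4]
t 22.37 phase 173.9 r 0.0443 z 0.1905 F [ 10.73   1.4  -13.06] Ftan(cw+) -2.53 gap 0.18
[[-0.0025, 0.0065, 0.0, 0, 0, 0], [-0.0014, 0.0069, 0.0, 0, 0, 0], [-0.0003, 0.007, 0.0, 0, 0, 0], [0.0009, 0.0069, 0.0001, 0, 0, 0], [0.002, 0.0068, 0.0001, 0, 0, 0], [0.003, 0.0063, 0.0001, 0, 0, 0], [0.004, 0.0058, 0.0001, 0, 0, 0], [0.0048, 0.0051, 0.0001, 0, 0, 0]]
```

```bash
echo "[0.5325,-0.0286]">c.json; python3 -c "
from h import *
wind(72,r=.0448)
d=np.array([.52462,.01533])-center(); print('grip phase',np.degrees(np.arctan2(d[1],d[0])),np.hypot(*d))
"
```

```text
rot fix [ 0.4 -0.5  0.4]
t 22.37 phase 174.2 r 0.0454 z 0.1905 F [ 10.73   1.4  -13.06] Ftan(cw+) -2.48 gap 0.18
[[-0.0021, 0.0068, 0.0, 0, 0, 0], [-0.0011, 0.007, 0.0, 0, 0, 0], [0.0001, 0.007, 0.0, 0, 0, 0], [0.0009, 0.007, 0.0001, 0, 0, 0], [0.002, 0.0067, 0.0001, 0, 0, 0], [0.0031, 0.0064, 0.0001, 0, 0, 0], [0.004, 0.0057, 0.0001, 0, 0, 0], [0.0049, 0.0051, 0.0001, 0, 0, 0]]
grip phase 100.16935498837799 0.0446311471956525
```

arm_command([
  [-0.0019,0.0068,0,0,0,0],
  [-0.0009,0.007,0,0,0,0],
  [0.0003,0.007,0,0,0,0],
  [0.0012,0.007,0,0,0,0],
  [0.0022,0.0067,0,0,0,0],
  [0.0032,0.0064,0,0,0,0],
  [0.0041,0.0057,0,0,0,0],
  [0.005,0.0051,0,0,0,0],
])

```text
time_s: 23.03
ee_pos: [0.5118, -0.0696, 0.1904]
orientation: [-3.099, -0.492, -0.01]
wrist_force: [-2.1, 2.3, -1.5]
finger_gap: 0.177
```

```bash
python3 -c "
from h import *
wind(48,r=.0446)
"
```

```text
rot fix [-0.2 -0.4  0.6]
t 23.03 phase -116.6 r 0.0456 z 0.1904 F [-2.12  2.26 -1.51] Ftan(cw+) -2.91 gap 0.177
[[0.0038, 0.0029, 0.0, 0, 0, 0], [0.004, 0.0025, 0.0, 0, 0, 0], [0.0042, 0.002, 0.0, 0, 0, 0], [0.0043, 0.0019, 0.0, 0, 0, 0], [0.0045, 0.0014, 0.0, 0, 0, 0], [0.0045, 0.0009, 0.0, 0, 0, 0], [0.0047, 0.0005, 0.0, 0, 0, 0], [0.0047, -0.0, 0.0, 0, 0, 0]]
```

arm_command([
  [0.0038,0.0029,0,0,0,0],
  [0.004,0.0025,0,0,0,0],
  [0.0042,0.002,0,0,0,0],
  [0.0043,0.0018,0,0,0,0],
  [0.0045,0.0013,0,0,0,0],
  [0.0045,0.0008,0,0,0,0],
  [0.0046,0.0004,0,0,0,0],
  [0.0047,-0.0001,0,0,0,0],
])

```text
time_s: 23.7
ee_pos: [0.5523, -0.0699, 0.1903]
orientation: [-3.098, -0.492, -0.005]
wrist_force: [-5.0, 4.3, 3.6]
finger_gap: 0.178
```

```bash
python3 -c "
from h import *
wind(12,n=4,r=.0446)
"
```

```text
rot fix [-0.2 -0.2  0.6]
t 23.7 phase -64.1 r 0.0456 z 0.1903 F [-5.    4.34  3.62] Ftan(cw+) -2.6 gap 0.178
[[0.0023, -0.0007, 0.0, 0, 0, 0], [0.0022, -0.0009, 0.0, 0, 0, 0], [0.0022, -0.0009, 0.0, 0, 0, 0], [0.0022, -0.0007, 0.0, 0, 0, 0], [0.0, 0.0, 0.0, 0, 0, 0], [0.0, 0.0, 0.0, 0, 0, 0], [0.0, 0.0, 0.0, 0, 0, 0], [0.0, 0.0, 0.0, 0, 0, 0]]
```

arm_command([
  [0.0023,-0.0008,0,0,0,0],
  [0.0022,-0.0009,0,0,0,0],
  [0,0,0,0,0,0],
  [0,0,0,0,0,0],
  [0,0,0,0,0,0],
  [0,0,0,0,0,0],
  [0,0,0,0,0,0],
  [0,0,0,0,0,0],
])

```text
time_s: 24.37
ee_pos: [0.5574, -0.0667, 0.1904]
orientation: [-3.099, -0.493, -0.006]
wrist_force: [-2.3, 0.8, -0.3]
finger_gap: 0.18
```

```bash
python3 -c "
from h import *
wind(12,n=4,r=.0446)
"
```

```text
rot fix [-0.1 -0.2  0.6]
t 24.37 phase -56.6 r 0.0455 z 0.1904 F [-2.26  0.84 -0.32] Ftan(cw+) -1.42 gap 0.18
[[0.0022, -0.001, 0.0, 0, 0, 0], [0.0021, -0.001, 0.0, 0, 0, 0], [0.0021, -0.0012, 0.0, 0, 0, 0], [0.0021, -0.001, 0.0, 0, 0, 0], [0.0, 0.0, 0.0, 0, 0, 0], [0.0, 0.0, 0.0, 0, 0, 0], [0.0, 0.0, 0.0, 0, 0, 0], [0.0, 0.0, 0.0, 0, 0, 0]]
```

```bash
python3 -c "
from h import *
c=robot.calibration('wrist');print(w2px('wrist',[.645,.132,.052],c))
"
```

```text
[ 55.30608721 -16.69966528]
```

arm_command([
  [0,0,0,0,0,0],
  [0,0,0,0,0,0],
  [0,0,0,0,0,0],
  [0,0,0,0,0,0],
  [0,0,-0.015,0,0,0],
  [0,0,-0.018,0,0,0],
  [0,0,-0.018,0,0,0],
  [0,0,-0.006,0,0,0],
], jaw=-0.05)

```text
time_s: 25.03
ee_pos: [0.5577, -0.0689, 0.2487]
orientation: [3.103, 0.49, 0.008]
wrist_force: [0.3, 0.6, -0.1]
finger_gap: 0.473
```

```bash
python3 -c "
from h import *
plan([.580,.112,.225],down(17),n=8)
"
```

```text
[[0.0096, -0.0207, 0.003, 0.1, -0.3, 0.5], [0.0095, -0.0207, 0.003, -0.0, 0.0, 0.0], [0.0094, -0.0207, 0.003, -0.0, 0.0, 0.0], [0.0095, -0.0207, 0.003, -0.0, 0.0, 0.0], [0.0094, -0.0207, 0.0029, -0.0, 0.0, 0.0], [0.0095, -0.0208, 0.003, -0.0, 0.0, 0.0], [0.0094, -0.0207, 0.0029, -0.0, 0.0, 0.0], [0.0095, -0.0208, 0.003, -0.0, 0.0, 0.0]]
ends [0.58  0.112 0.225] left [-0. -0.  0.]
```

arm_command([
  [0.011,-0.0235,0,0,-0.3,0.5],
  [0.011,-0.0235,0,0,0,0],
  [0.011,-0.0235,0,0,0,0],
  [0.011,-0.0235,0.005,0,0,0],
  [0.011,-0.0235,0.008,0,0,0],
  [0.01,-0.022,0.008,0,0,0],
  [0.006,-0.012,0.002,0,0,0],
  [0,0,0,0,0,0],
])

```text
time_s: 25.7
ee_pos: [0.5831, 0.1006, 0.2262]
orientation: [3.105, 0.466, 0.013]
wrist_force: [0.1, 0.4, -0.5]
finger_gap: 0.473
```

```bash
python3 -c "
from h import *
p,R,s=pose();print(s['time_s'],p,R.as_matrix()[:,2].round(3),np.abs(s['joint_vel']).max())
im=robot.grab_frame('wrist')
c=robot.calibration('wrist');json.dump({k:np.array(v).tolist() for k,v in c.items()},open('cal9.json','w'))
cv2.imwrite('pics/w9.png',im)
u=w2px('wrist',[.645,.13,.052],c).astype(int);print(u)
x0,y0=u[0]-50,u[1]-40;print(x0,y0)
cv2.imwrite('pics/w9c.png',cv2.resize(im[max(y0,0):y0+80,x0:x0+100],None,fx=7,fy=7,interpolation=cv2.INTER_CUBIC))
"
```

```text
25.7 [0.5831493  0.10062307 0.22618251] [ 0.008 -0.    -1.   ] 0.01897311178811103
[309 109]
259 69
```

View pics/w9c.png

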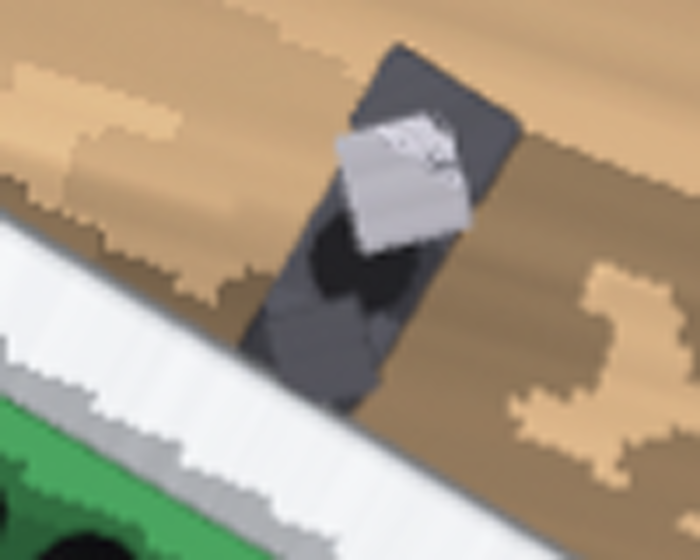

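```bash
cat > meas.py <<'E'
from h import *
def meas(cal,x0,y0,k,P,I):
    c=json.load(open(cal)); f=lambda q:(x0+(q[0]+.5)/k-.5,y0+(q[1]+.5)/k-.5)
    for h in (13.5,14.3):
        h=np.radians(h);y=np.array([np.sin(h),np.cos(h),0]);x=np.array([y[1],-y[0],0])
        p=px2w('wrist',f(P),.052,c);i=px2w('wrist',f(I),.052,c)
        print('dy',((p-i)@y*1e3).round(2),'dx',((i-p)@x*1e3).round(2),p.round(4),i.round(4))
E
python3 -c "
from meas import *
meas('cal9.json',259,69,7,(358,297),(365,255))
im=cv2.imread('pics/w9.png')[95:125,285:335]
im=cv2.convertScaleAbs(im,alpha=1.8,beta=0)
cv2.imwrite('pics/w9d.png',cv2.resize(im,None,fx=16,fy=16,interpolation=cv2.INTER_NEAREST))
"
```

```text
dy -1.5 dx 4.1 [0.6443 0.1295 0.052 ] [0.6486 0.13   0.052 ]
dy -1.56 dx 4.08 [0.6443 0.1295 0.052 ] [0.6486 0.13   0.052 ]
```

View pics/w9d.png

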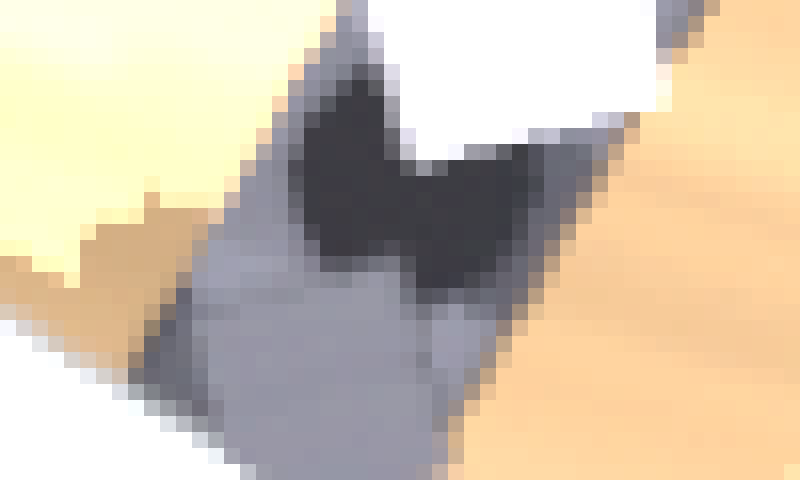

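```bash
python3 -c "
from meas import *
meas('cal9.json',285,95,16,(393,262),(415,162))
im=cv2.imread('pics/w9.png')[104:126,294:320].astype(float).mean(2)
im=np.clip((im-50)*4,0,255)
im=cv2.resize(im.astype(np.uint8),None,fx=28,fy=26,interpolation=cv2.INTER_CUBIC)
cv2.imwrite('pics/w9e.png',im)
im=cv2.imread('pics/w7.png')[122:150,335:363]
cv2.imwrite('pics/w7e.png',cv2.resize(cv2.convertScaleAbs(im,alpha=1.5),None,fx=20,fy=20,interpolation=cv2.INTER_CUBIC))
"
```

```text
dy -1.35 dx 4.4 [0.6442 0.13   0.052 ] [0.6488 0.1303 0.052 ]
dy -1.41 dx 4.38 [0.6442 0.13   0.052 ] [0.6488 0.1303 0.052 ]
```

View pics/w9e.png

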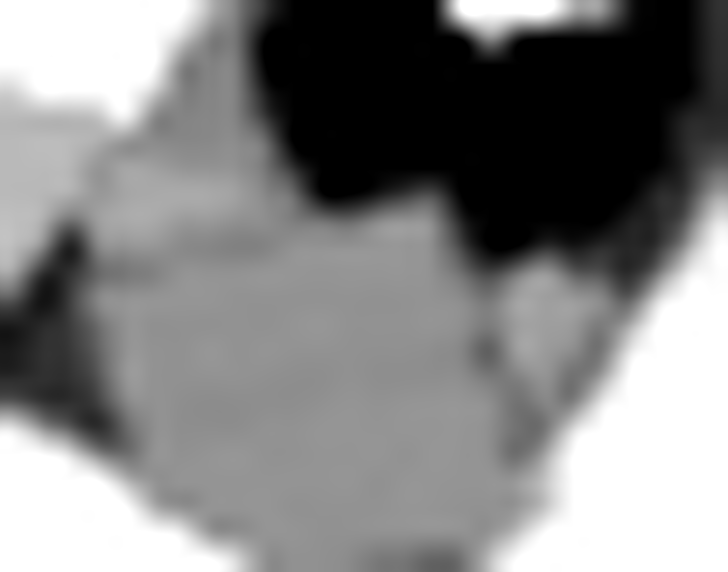

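View pics/w7e.png

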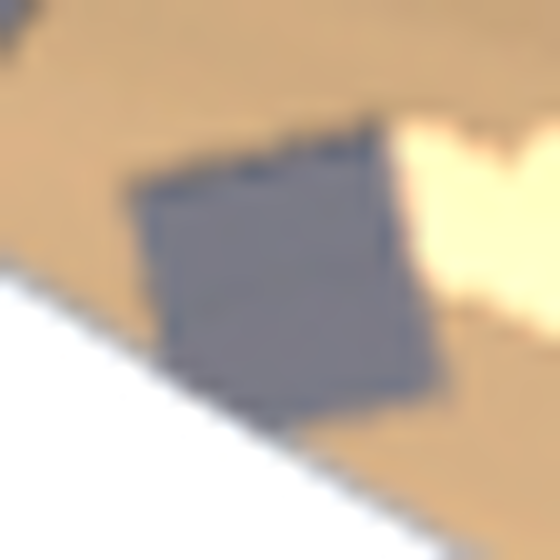

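```bash
python3 -c "
from meas import *
meas('cal9.json',0,0,1,(309.25,110.75),(310.9,104.7))
im=cv2.imread('pics/w7.png')[85:115,325:355]
cv2.imwrite('pics/w7f.png',cv2.resize(im,None,fx=20,fy=20,interpolation=cv2.INTER_CUBIC))
im=cv2.imread('pics/w9.png')[82:112,300:330]
cv2.imwrite('pics/w9f.png',cv2.resize(im,None,fx=20,fy=20,interpolation=cv2.INTER_CUBIC))
T=np.array(json.load(open('cal9.json'))['T']);print(T[:3,3])
T=np.array(json.load(open('cal7.json'))['T']);print(T[:3,3])
"
```

```text
dy -1.1 dx 4.38 [0.6444 0.1299 0.052 ] [0.6489 0.1299 0.052 ]
dy -1.16 dx 4.36 [0.6444 0.1299 0.052 ] [0.6489 0.1299 0.052 ]
[0.66019827 0.12236607 0.31905937]
[0.65916873 0.13996638 0.31591754]
```

View pics/w7f.png

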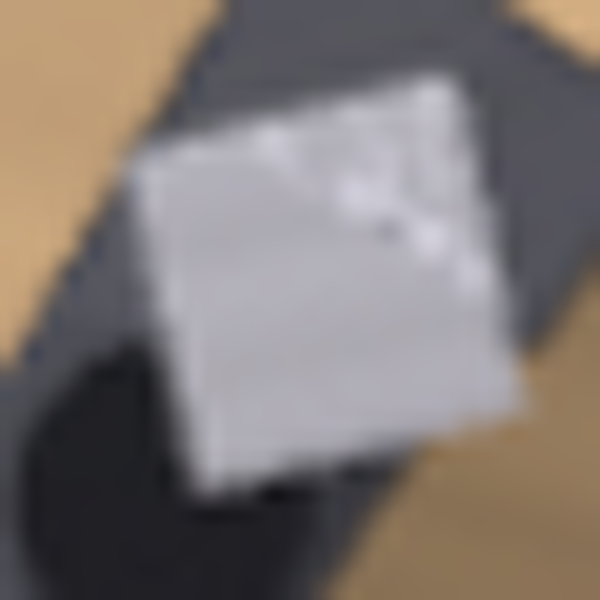

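View pics/w9f.png

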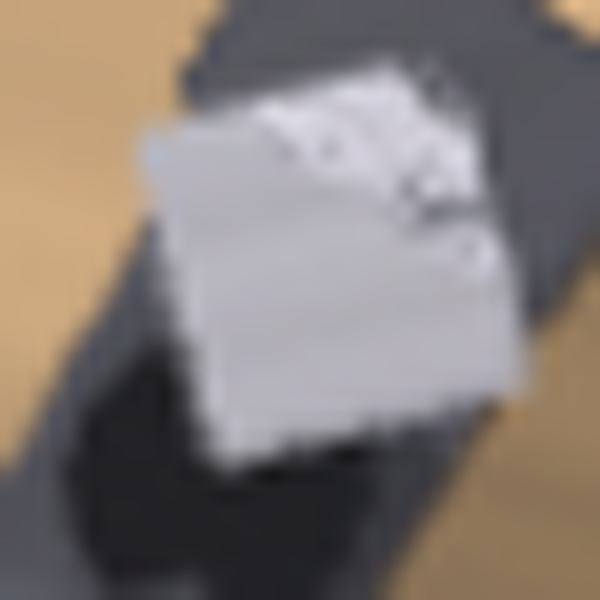

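```bash
python3 -c "
from meas import *
print('w7');meas('cal7.json',0,0,1,(353.8,127.4),(334.3,109.1))
print('w9');meas('cal9.json',0,0,1,(309.25,110.75),(310.6,104.9))
# tool->camera const
p,R,s=pose();c=robot.calibration('wrist');T=np.array(c['T']);M=np.eye(4);M[:3,:3]=R.as_matrix();M[:3,3]=p;X=np.linalg.inv(M)@T
M5=np.eye(4);M5[:3,:3]=Ro.from_rotvec([-3.101,-.48,-.009]).as_matrix();M5[:3,3]=[.5484,.0128,.1934]
c5=dict(c);c5['T']=M5@X
c9=json.load(open('cal9.json'));c7=json.load(open('cal7.json'))
for z in (.04,.052,.064,.08,.1,.116): print(z,px2w('wrist',(188.5,5.2),z,c5).round(4),px2w('wrist',(310.6,104.9),z,c9).round(4),px2w('wrist',(334.3,109.1),z,c7).round(4))
print('slide tip w5',px2w('wrist',(100+430/4,100/4),.052,c5))
"

```

```text
w7
dy -19.16 dx 3.8 [0.6405 0.1148 0.052 ] [0.6487 0.1326 0.052 ]
dy -19.22 dx 3.53 [0.6405 0.1148 0.052 ] [0.6487 0.1326 0.052 ]
w9
dy -1.22 dx 4.14 [0.6444 0.1299 0.052 ] [0.6487 0.1301 0.052 ]
dy -1.28 dx 4.12 [0.6444 0.1299 0.052 ] [0.6487 0.1301 0.052 ]
0.04 [0.6503 0.1367 0.04  ] [0.6482 0.1305 0.04  ] [0.6482 0.1322 0.04  ]
0.052 [0.6491 0.1318 0.052 ] [0.6487 0.1301 0.052 ] [0.6487 0.1326 0.052 ]
0.064 [0.6479 0.1269 0.064 ] [0.6492 0.1298 0.064 ] [0.6492 0.1329 0.064 ]
0.08 [0.6463 0.1204 0.08  ] [0.6499 0.1293 0.08  ] [0.6498 0.1334 0.08  ]
0.1 [0.6443 0.1122 0.1   ] [0.6507 0.1287 0.1   ] [0.6506 0.1339 0.1   ]
0.116 [0.6427 0.1057 0.116 ] [0.6514 0.1283 0.116 ] [0.6512 0.1344 0.116 ]
slide tip w5 [0.64155671 0.11827749 0.052     ]
```

```bash
python3 -c "
import cv2
im=cv2.imread('pics/w5.png')[0:50,170:230]
cv2.imwrite('pics/w5f.png',cv2.resize(cv2.convertScaleAbs(im,alpha=1.5),None,fx=12,fy=12,interpolation=cv2.INTER_CUBIC))
"

```

```text
(no output)
```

View pics/w5f.png

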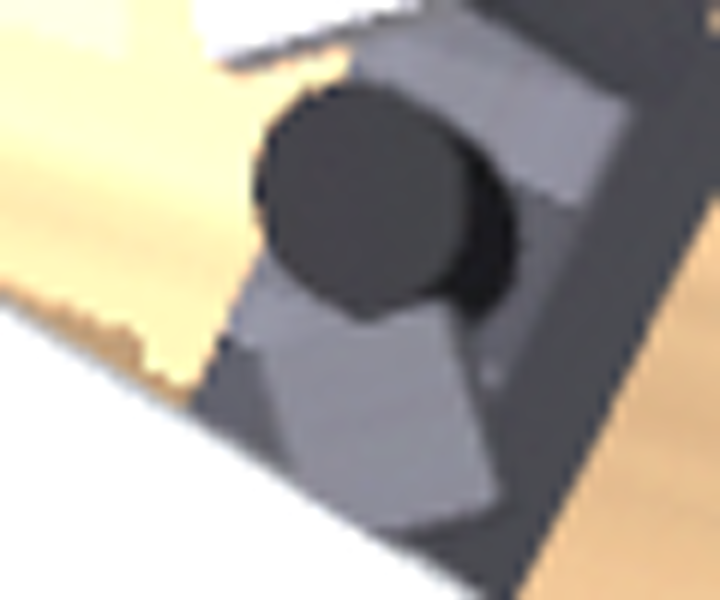

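Refined tip picks in w9: slide tip (309.3,110.8) px, index tip (310.6,104.9) px. Both come out at z = 52 mm with a 4.1 mm gap in x, as expected. The slide is about 1.25 mm short, so I'll regrip for the last forward bit.

```bash
python3 -c "
from h import *
plan([.557,-.0665,.252],down(17),n=7)
"
```

```text
[[-0.0104, 0.0215, -0.0037, 0.2, -0.4, -0.5], [-0.0107, 0.0215, -0.0037, -0.0, -0.0, 0.0], [-0.0107, 0.0214, -0.0037, -0.0, -0.0, 0.0], [-0.0107, 0.0215, -0.0037, -0.0, -0.0, 0.0], [-0.0106, 0.0214, -0.0037, -0.0, -0.0, 0.0], [-0.0107, 0.0215, -0.0037, -0.0, -0.0, 0.0], [-0.0106, 0.0214, -0.0036, -0.0, -0.0, 0.0], [-0.0, 0.0, -0.0, -0.0, -0.0, 0.0]]
ends [ 0.557  -0.0665  0.252 ] left [-0. -0.  0.]
```

arm_command([
  [-0.0104,0.0215,-0.009,0.2,-0.4,-0.5],
  [-0.0107,0.0215,-0.009,0,0,0],
  [-0.0107,0.0215,-0.006,0,0,0],
  [-0.0107,0.0215,-0.002,0,0,0],
  [-0.0106,0.0215,0,0,0,0],
  [-0.0107,0.02,0,0,0,0],
  [-0.009,0.016,0,0,0,0],
  [0,0,0,0,0,0],
])

```text
time_s: 26.42
ee_pos: [0.5525, -0.0811, 0.2561]
orientation: [3.103, 0.461, 0.003]
wrist_force: [-0.7, -0.6, -0.5]
finger_gap: 0.475
```

```bash
python3 -c "
from h import *
p,R,s=pose();print(s['time_s'],p,R.as_matrix()[:,2].round(3))
c=robot.calibration('wrist')
im=robot.grab_frame('wrist')
u=w2px('wrist',[.556,-.068,.165],c);print(u)
cv2.imwrite('pics/w10.png',im)
plan([.557,-.0667,.192],down(17),n=5)
"
```

```text
26.4167 [ 0.55254412 -0.08109452  0.25612855] [ 0.003 -0.004 -1.   ]
[303.97459344 228.61345525]
[[0.0015, -0.0023, 0.0128, 0.2, -0.1, -0.6], [0.0016, -0.0022, 0.0128, 0.0, 0.0, 0.0], [0.0015, -0.0023, 0.0128, 0.0, 0.0, 0.0], [0.0016, -0.0022, 0.0129, 0.0, 0.0, 0.0], [0.0015, -0.0023, 0.0128, 0.0, 0.0, 0.0], [0.0, 0.0, 0.0, 0.0, 0.0, 0.0], [0.0, 0.0, 0.0, 0.0, 0.0, 0.0], [0.0, 0.0, 0.0, 0.0, 0.0, 0.0]]
ends [ 0.5569 -0.0667  0.192 ] left [ 0.0001  0.     -0.    ]
```

View pics/w10.png

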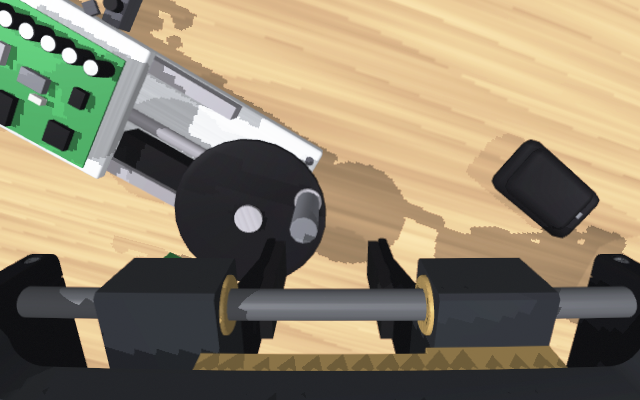

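arm_command([
  [0.003,-0.006,0,0.2,0,-0.6],
  [0.003,-0.005,0.008,0,0,0],
  [0.001,-0.0005,0.0125,0,0,0],
  [0,0,0.0125,0,0,0],
  [0,0,0.0125,0,0,0],
  [0,0,0.0115,0,0,0],
  [0,0,0,0,0,0],
  [0,0,0,0,0,0],
])

```text
time_s: 27.13
ee_pos: [0.5566, -0.0601, 0.1917]
orientation: [-3.102, -0.49, 0.0]
wrist_force: [1.6, 0.0, 1.0]
finger_gap: 0.473
```

```bash
python3 -c "
from h import *
plan([.557,-.0667,.192],down(17),n=3)
"
```

```text
[[-0.0006, 0.0021, -0.0001, -0.1, -0.0, 0.5], [-0.0005, 0.0022, -0.0001, 0.0, -0.0, -0.0], [-0.0005, 0.0021, -0.0001, 0.0, -0.0, -0.0], [-0.0, 0.0, 0.0, 0.0, -0.0, -0.0], [-0.0, 0.0, 0.0, 0.0, -0.0, -0.0], [-0.0, 0.0, 0.0, 0.0, -0.0, -0.0], [-0.0, 0.0, 0.0, 0.0, -0.0, -0.0], [-0.0, 0.0, 0.0, 0.0, -0.0, -0.0]]
ends [ 0.557  -0.0667  0.192 ] left [-0. -0. -0.]
```

arm_command([
  [-0.0005,0.002,0,0,0,0.4],
  [-0.0005,0.002,0,0,0,0],
  [0,0.001,0,0,0,0],
  [0,0,0,0,0,0],
  [0,0,0,0,0,0],
  [0,0,0,0,0,0],
  [0,0,0,0,0,0],
  [0,0,0,0,0,0],
], jaw=-1, squeeze=12)

```text
time_s: 27.8
ee_pos: [0.558, -0.0664, 0.1928]
orientation: [-3.105, -0.478, -0.003]
wrist_force: [1.2, -0.7, -2.5]
finger_gap: 0.175
```

```bash
python3 -c "
from h import *
wind(12,n=4,r=.0455)
"
```

```text
rot fix [ 0.  -0.1  0.1]
t 27.8 phase -55.9 r 0.0456 z 0.1928 F [ 1.16 -0.71 -2.55] Ftan(cw+) 0.56 gap 0.175
[[0.0023, -0.0008, 0.0, 0, 0, 0], [0.0022, -0.0009, 0.0, 0, 0, 0], [0.0021, -0.001, 0.0, 0, 0, 0], [0.0022, -0.0011, 0.0, 0, 0, 0], [0.0, 0.0, 0.0, 0, 0, 0], [0.0, 0.0, 0.0, 0, 0, 0], [0.0, 0.0, 0.0, 0, 0, 0], [0.0, 0.0, 0.0, 0, 0, 0]]
```

arm_command([
  [0.0023,-0.0008,0,0,0,0],
  [0.0023,-0.0009,0,0,0,0],
  [0.0022,-0.001,0,0,0,0],
  [0.0022,-0.0011,0,0,0,0],
  [0,0,0,0,0,0],
  [0,0,0,0,0,0],
  [0,0,0,0,0,0],
  [0,0,0,0,0,0],
])

```text
time_s: 28.47
ee_pos: [0.5653, -0.0604, 0.1927]
orientation: [3.104, 0.477, -0.001]
wrist_force: [-1.3, -1.9, -1.1]
finger_gap: 0.177
```

```bash
python3 -c "
from h import *
wind(5,n=2,r=.0455)
"
```

```text
rot fix [0.  0.1 0. ]
t 28.47 phase -44.2 r 0.0457 z 0.1927 F [-1.35 -1.86 -1.06] Ftan(cw+) -2.27 gap 0.177
[[0.0017, -0.0011, -0.0, 0, 0, 0], [0.0016, -0.0011, -0.0, 0, 0, 0], [0.0, 0.0, 0.0, 0, 0, 0], [0.0, 0.0, 0.0, 0, 0, 0], [0.0, 0.0, 0.0, 0, 0, 0], [0.0, 0.0, 0.0, 0, 0, 0], [0.0, 0.0, 0.0, 0, 0, 0], [0.0, 0.0, 0.0, 0, 0, 0]]
```

arm_command([
  [0,0,0,0,0,0],
  [0,0,0,0,0,0],
  [0,0,0,0,0,0],
  [0,0,0,0,0,0],
  [0,0,-0.015,0,0,0],
  [0,0,-0.018,0,0,0],
  [0,0,-0.018,0,0,0],
  [0,0,-0.006,0,0,0],
], jaw=-0.05)

```text
time_s: 29.13
ee_pos: [0.5657, -0.0582, 0.251]
orientation: [-3.104, -0.48, 0.001]
wrist_force: [0.7, -0.3, 0.7]
finger_gap: 0.474
```

```bash
python3 -c "
from h import *
plan([.580,.108,.225],down(17),n=8)
"
```

```text
[[0.008, -0.0193, 0.0033, -0.1, 0.0, 0.1], [0.0079, -0.0193, 0.0032, 0.0, 0.0, 0.0], [0.0079, -0.0193, 0.0032, 0.0, 0.0, 0.0], [0.0079, -0.0193, 0.0032, 0.0, 0.0, 0.0], [0.008, -0.0193, 0.0033, 0.0, 0.0, 0.0], [0.0079, -0.0192, 0.0032, 0.0, 0.0, 0.0], [0.008, -0.0193, 0.0033, 0.0, 0.0, 0.0], [0.0079, -0.0192, 0.0032, 0.0, 0.0, 0.0]]
ends [0.58  0.108 0.225] left [ 0.  0. -0.]
```

arm_command([
  [0.0095,-0.0225,0,0,0,0],
  [0.0095,-0.0225,0,0,0,0],
  [0.0095,-0.0225,0,0,0,0],
  [0.0095,-0.0225,0.004,0,0,0],
  [0.0095,-0.0225,0.01,0,0,0],
  [0.0095,-0.0215,0.012,0,0,0],
  [0.0055,-0.012,0.01,0,0,0],
  [0,0,0.003,0,0,0],
])

```text
time_s: 29.8
ee_pos: [0.5842, 0.1058, 0.213]
orientation: [-3.102, -0.474, -0.014]
wrist_force: [-0.6, 0.4, 0.3]
finger_gap: 0.479
```

arm_command([
  [0,0,0.003,0,0,0],
  [0,0,0.003,0,0,0],
  [0,0,0.002,0,0,0],
  [0,0,0,0,0,0],
  [0,0,0,0,0,0],
  [0,0,0,0,0,0],
  [0,0,0,0,0,0],
  [0,0,0,0,0,0],
])

```text
time_s: 30.47
ee_pos: [0.5846, 0.0978, 0.2049]
orientation: [-3.106, -0.461, -0.014]
wrist_force: [-0.3, 0.3, 0.9]
finger_gap: 0.474
```

```bash
python3 -c "
from h import *
p,R,s=pose();print(s['time_s'],p,R.as_matrix()[:,2].round(3),np.abs(s['joint_vel']).max())
im=robot.grab_frame('wrist')
c=robot.calibration('wrist');json.dump({k:np.array(v).tolist() for k,v in c.items()},open('cal11.json','w'))
cv2.imwrite('pics/w11.png',im)
u=w2px('wrist',[.645,.13,.052],c).astype(int);x0,y0=u[0]-25,max(u[1]-25,0);print(u,x0,y0)
cv2.imwrite('pics/w11c.png',cv2.resize(cv2.convertScaleAbs(im[y0:y0+42,x0:x0+50],alpha=1.4),None,fx=14,fy=14,interpolation=cv2.INTER_CUBIC))
"
```

```text
30.4667 [0.58461812 0.09779043 0.20486781] [ 0.009  0.003 -1.   ] 0.0071335341614601035
[305 113] 280 88
```

View pics/w11c.png

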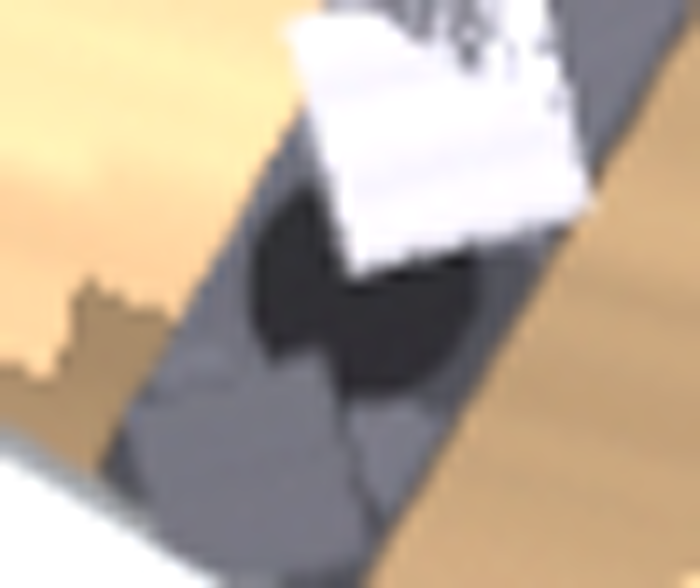

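```bash
python3 -c "
from meas import *
meas('cal11.json',280,88,14,(328,342),(352,278))
# bed direction from platform edge in this image: show
im=cv2.imread('pics/w11.png')
cv2.imwrite('pics/w11b.png',im[40:240,180:440])
"
```

```text
dy -0.48 dx 3.22 [0.6455 0.1322 0.052 ] [0.6487 0.1319 0.052 ]
dy -0.52 dx 3.21 [0.6455 0.1322 0.052 ] [0.6487 0.1319 0.052 ]
```

View pics/w11.png

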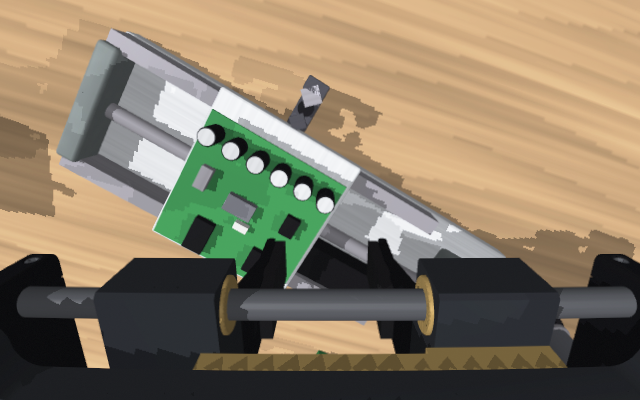

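```bash
python3 -c "
from h import *
im=cv2.imread('pics/w11.png')
a=cv2.resize(im[78:103,205:235],None,fx=12,fy=12,interpolation=cv2.INTER_CUBIC)
b=cv2.resize(im[160:185,342:372],None,fx=12,fy=12,interpolation=cv2.INTER_CUBIC)
cv2.imwrite('pics/w11k.png',np.hstack([a,b]))
im=cv2.imread('pics/w7.png')
"
```

```text
(no output)
```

View pics/w11k.png

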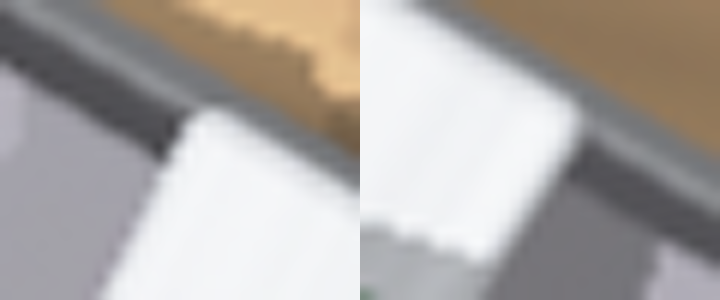

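```bash
python3 -c "
from h import *
c=json.load(open('cal11.json'))
I=px2w('wrist',(280+352.5/14-.5,88+278.5/14-.5),.052,c)
for z in (.050,.052,.054,.056):
  a=px2w('wrist',(221.4,85.7),z,c);b=px2w('wrist',(360.7,167.7),z,c);d=a-b;L=np.linalg.norm(d);y=d/L
  print(z,L,np.degrees(np.arctan2(y[0],y[1])),'dy',((a+b)/2-I)@y*1e3, 'dx',((a+b)/2-I)@[y[1],-y[0],0]*1e3)
"
```

```text
0.05 0.11067697125608765 13.759117772567688 dy 0.20501765632661897 dx -16.16331332996209
0.052 0.10978375035341321 13.759117772567697 dy 0.13899944633701422 dx -15.907883696713501
0.054 0.10889052945073875 13.759117772567707 dy 0.07298123634732834 dx -15.652454063465122
0.056 0.10799730854806426 13.759117772567718 dy 0.0069630263577227436 dx -15.397024430216536
```

```bash
python3 -c "
from h import *
im=cv2.imread('pics/w7.png')
a=cv2.resize(im[92:117,265:295],None,fx=12,fy=12,interpolation=cv2.INTER_CUBIC)
b=cv2.resize(im[170:195,388:418],None,fx=12,fy=12,interpolation=cv2.INTER_CUBIC)
cv2.imwrite('pics/w7k.png',np.hstack([a,b]))
im=cv2.imread('pics/w9.png')
c=json.load(open('cal9.json'))
for P in ([.6563,.1846,.052],[.6302,.0777,.052]):print(w2px('wrist',np.array(P)-[.009,0,0],c))
cv2.imwrite('pics/w9g.png',im[60:220,200:400])
"
```

```text
[237.8612128   84.41967485]
[366.18841345 160.80028017]
```

View pics/w7k.png

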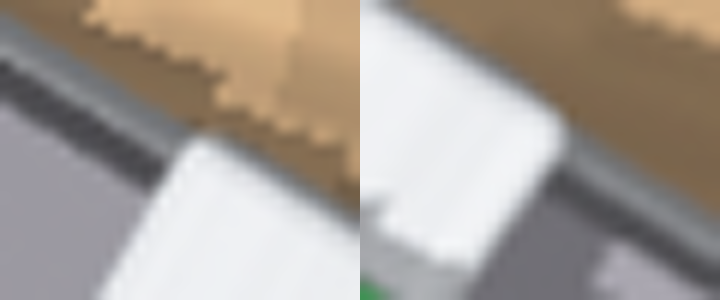

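View pics/w9g.png

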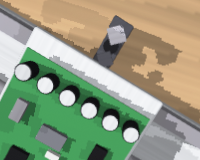

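```bash
cat > ef.py <<'E'
from h import *
from scipy.ndimage import map_coordinates, gaussian_filter1d
def edge(g,p,q,w=3,n=30):
    p,q=np.array(p,float),np.array(q,float);t=(q-p)/np.linalg.norm(q-p);nn=np.array([-t[1],t[0]])
    s=np.arange(-w,w+.01,.1);pts=[]
    prof=[]
    for f in np.linspace(0,1,n):
        c=p+f*(q-p);X=c+s[:,None]*nn
        v=map_coordinates(g,[X[:,1],X[:,0]],order=1);d=np.abs(gaussian_filter1d(v,6,order=1));
        k=d.argmax()
        if 3<k<len(s)-4: 
            sl=slice(max(k-8,0),k+9); m=(d[sl]*s[sl]).sum()/d[sl].sum(); pts.append(c+m*nn)
    pts=np.array(pts,np.float32)
    vx,vy,x,y=cv2.fitLine(pts,cv2.DIST_HUBER,0,.01,.01).ravel()
    res=np.abs((pts-[x,y])@[-vy,vx]); return (np.array([x,y]),np.array([vx,vy]),np.median(res))
def inter(a,b):
    A=np.array([a[1],-b[1]]).T; s=np.linalg.solve(A,b[0]-a[0]); return a[0]+s[0]*a[1]
def gray(n): return cv2.cvtColor(cv2.imread(n),cv2.COLOR_BGR2GRAY).astype(float)
def rep(name,cal,L,Rr,I,S=None):
    """L,Rr corners approx; I index tip approx and its two neighbours; S same for slide"""
    g=gray(name);c=json.load(open(cal))
    L,Rr=np.array(L),np.array(Rr);t=(Rr-L)/np.linalg.norm(Rr-L);nn=np.array([-t[1],t[0]])
    top=edge(g,L+6*t,Rr-6*t)
    sl=edge(g,L+nn*3,L+nn*13);sr=edge(g,Rr+nn*3,Rr+nn*10)
    l,r=inter(top,sl),inter(top,sr)
    def tip(T):
        T=[np.array(x,float) for x in T];es=[edge(g,T[0]+.2*(x-T[0]),T[0]+.8*(x-T[0]),w=2.) for x in T[1:]]
        return inter(*es),[e[2] for e in es]
    i,ri=tip(I)
    a,b=px2w('wrist',l,.052,c),px2w('wrist',r,.052,c);d=a-b;Ln=np.linalg.norm(d);y=d/Ln;x=np.array([y[1],-y[0],0])
    Iw=px2w('wrist',i,.052,c)
    print(name,'corners',l.round(2),r.round(2),'L',(Ln*1e3).round(2),'head',np.degrees(np.arctan2(y[0],y[1])).round(2),'idx',i.round(2),np.round(ri,2),'mid-idx dy',(((a+b)/2-Iw)@y*1e3).round(2),'res',top[2].round(2),sl[2].round(2),sr[2].round(2))
    if S:
        s,rs=tip(S);Sw=px2w('wrist',s,.052,c)
        print('   slide tip',s.round(2),np.round(rs,2),'dy',((Sw-Iw)@y*1e3).round(2),'dx',((Iw-Sw)@x*1e3).round(2),'tip-mid',((Sw-(a+b)/2)@y*1e3).round(2))
E
python3 -c "
from ef import *
f=lambda x,y:(280+x/6-.42,70+y/6-.42)
rep('pics/w7.png','cal7.json',(281,102),(405.5,179.7),[(334.3,109.1),f(310,143),f(428,212)],[(353.8,127.4),f(370,368),f(463,430)])
h=lambda x,y:(259+x/7-.42,69+y/7-.42)
rep('pics/w9.png','cal9.json',(236,86),(362,163),[(310.6,104.9),h(335,143),h(472,225)],[(309.25,110.75),h(268,312),h(385,382)])
k=lambda x,y:(280+x/14-.46,88+y/14-.46)
rep('pics/w11.png','cal11.json',(221.4,85.7),(360.7,167.7),[k(352,278),k(290,20),k(593,207)],[k(328,342),k(130,405),k(378,525)])
"
```

```text
pics/w7.png corners [280.6  102.21] [405.63 180.27] L 110.69 head 14.11 idx [334.32 109.33] [0.05 0.06] mid-idx dy -19.52 res 0.1 0.06 0.03
   slide tip [353.84 127.36] [0.06 0.05] dy -19.12 dx 3.42 tip-mid 0.41
pics/w9.png corners [234.74  85.56] [363.26 163.12] L 110.67 head 14.14 idx [309.98 104.94] [0.05 0.07] mid-idx dy -1.63 res 0.05 0.06 0.04
   slide tip [309.1  110.75] [0.09 0.41] dy -1.55 dx 3.93 tip-mid 0.08
pics/w11.png corners [221.05  85.6 ] [361.07 169.1 ] L 110.78 head 14.1 idx [304.19 107.27] [0.06 0.09] mid-idx dy -0.55 res 0.07 0.06 0.04
   slide tip [302.28 112.8 ] [0.17 0.19] dy -0.71 dx 3.83 tip-mid -0.16
```

```bash
python3 -c "
from h import *
plan([.5653,-.0604,.252],down(17),n=7)
"
```

```text
[[-0.0091, 0.0208, -0.0068, -0.0, -0.5, -0.6], [-0.0094, 0.0207, -0.0067, -0.0, -0.0, 0.0], [-0.0094, 0.0207, -0.0067, -0.0, -0.0, 0.0], [-0.0094, 0.0207, -0.0068, -0.0, -0.0, 0.0], [-0.0095, 0.0207, -0.0067, -0.0, -0.0, 0.0], [-0.0094, 0.0208, -0.0068, -0.0, -0.0, 0.0], [-0.0095, 0.0207, -0.0067, -0.0, -0.0, 0.0], [0.0, 0.0, -0.0, -0.0, -0.0, 0.0]]
ends [ 0.5653 -0.0604  0.252 ] left [ 0. -0.  0.]
```

arm_command([
  [-0.0091,0.0195,-0.014,0,-0.5,-0.6],
  [-0.0094,0.0195,-0.014,0,0,0],
  [-0.0094,0.0195,-0.01,0,0,0],
  [-0.0094,0.0195,-0.005,0,0,0],
  [-0.0094,0.0195,-0.001,0,0,0],
  [-0.009,0.018,0,0,0,0],
  [-0.0085,0.015,0,0,0,0],
  [0,0,0,0,0,0],
])

```text
time_s: 31.18
ee_pos: [0.562, -0.0504, 0.2522]
orientation: [-3.103, -0.486, -0.004]
wrist_force: [0.1, -1.3, -0.1]
finger_gap: 0.474
```

```bash
python3 -c "
from h import *
p,R,s=pose();print(s['time_s'],p)
plan([.5653,-.0604,.193],down(17),n=6)
"
```

```text
31.1833 [ 0.56201035 -0.05041296  0.25216357]
[[-0.0, 0.0018, 0.0099, 0.0, -0.2, 0.3], [0.0, 0.0017, 0.0099, 0.0, 0.0, 0.0], [0.0, 0.0018, 0.0098, 0.0, 0.0, 0.0], [0.0, 0.0017, 0.0099, 0.0, 0.0, 0.0], [0.0001, 0.0018, 0.0098, 0.0, 0.0, 0.0], [0.0, 0.0017, 0.0099, 0.0, 0.0, 0.0], [0.0, 0.0, -0.0, 0.0, 0.0, 0.0], [0.0, 0.0, -0.0, 0.0, 0.0, 0.0]]
ends [ 0.5653 -0.0604  0.193 ] left [0. 0. 0.]
```

arm_command([
  [0,0.004,0.002,0,-0.2,0.3],
  [0,0.003,0.008,0,0,0],
  [0,0.001,0.0115,0,0,0],
  [0,0,0.0115,0,0,0],
  [0,0,0.0115,0,0,0],
  [0,0,0.01,0,0,0],
  [0,0,0,0,0,0],
  [0,0,0,0,0,0],
])

```text
time_s: 31.85
ee_pos: [0.5644, -0.0548, 0.1895]
orientation: [-3.103, -0.483, 0.006]
wrist_force: [0.2, 0.3, 1.2]
finger_gap: 0.476
```

```bash
python3 -c "
from h import *
plan([.5653,-.0604,.193],down(17),n=2)
print(robot.state()['wrist_force'])
"
```

```text
[[-0.0004, 0.0028, -0.0017, -0.1, 0.2, 0.2], [-0.0004, 0.0028, -0.0018, 0.0, 0.0, 0.0], [-0.0, 0.0, 0.0, 0.0, 0.0, 0.0], [-0.0, 0.0, 0.0, 0.0, 0.0, 0.0], [-0.0, 0.0, 0.0, 0.0, 0.0, 0.0], [-0.0, 0.0, 0.0, 0.0, 0.0, 0.0], [-0.0, 0.0, 0.0, 0.0, 0.0, 0.0], [-0.0, 0.0, 0.0, 0.0, 0.0, 0.0]]
ends [ 0.5653 -0.0604  0.193 ] left [-0. -0. -0.]
[0.17965589 0.25213926 1.21714214]
```

arm_command([
  [0,0.0025,-0.0015,0,0,0],
  [0,0.002,-0.0015,0,0,0],
  [0,0,0,0,0,0],
  [0,0,0,0,0,0],
  [0,0,0,0,0,0],
  [0,0,0,0,0,0],
  [0,0,0,0,0,0],
  [0,0,0,0,0,0],
], jaw=-1, squeeze=12)

```text
time_s: 32.52
ee_pos: [0.5666, -0.06, 0.1939]
orientation: [3.104, 0.483, -0.003]
wrist_force: [0.9, -1.3, -1.9]
finger_gap: 0.179
```

```bash
python3 -c "
from h import *
wind(6,n=2,r=.0457)
"
```

```text
rot fix [-0.   0.1  0.2]
t 32.52 phase -42.7 r 0.0463 z 0.1939 F [ 0.92 -1.28 -1.87] Ftan(cw+) -0.32 gap 0.179
[[0.002, -0.0014, -0.0, 0, 0, 0], [0.0018, -0.0016, -0.0, 0, 0, 0], [0.0, 0.0, 0.0, 0, 0, 0], [0.0, 0.0, 0.0, 0, 0, 0], [0.0, 0.0, 0.0, 0, 0, 0], [0.0, 0.0, 0.0, 0, 0, 0], [0.0, 0.0, 0.0, 0, 0, 0], [0.0, 0.0, 0.0, 0, 0, 0]]
```

arm_command([
  [0.0019,-0.0014,0,0,0,0],
  [0.0018,-0.0015,0,0,0,0],
  [0,0,0,0,0,0],
  [0,0,0,0,0,0],
  [0,0,0,0,0,0],
  [0,0,0,0,0,0],
  [0,0,0,0,0,0],
  [0,0,0,0,0,0],
])

```text
time_s: 33.18
ee_pos: [0.5692, -0.0572, 0.1939]
orientation: [3.103, 0.481, -0.005]
wrist_force: [0.6, -1.1, -1.9]
finger_gap: 0.179
```

```bash
python3 -c "
from h import *
wind(3,n=1,r=.0457)
"
```

```text
rot fix [0.1 0.2 0.2]
t 33.18 phase -38.2 r 0.0464 z 0.1939 F [ 0.58 -1.12 -1.89] Ftan(cw+) -0.53 gap 0.179
[[0.0018, -0.0016, -0.0, 0, 0, 0], [0.0, 0.0, 0.0, 0, 0, 0], [0.0, 0.0, 0.0, 0, 0, 0], [0.0, 0.0, 0.0, 0, 0, 0], [0.0, 0.0, 0.0, 0, 0, 0], [0.0, 0.0, 0.0, 0, 0, 0], [0.0, 0.0, 0.0, 0, 0, 0], [0.0, 0.0, 0.0, 0, 0, 0]]
```

arm_command([
  [0,0,0,0,0,0],
  [0,0,0,0,0,0],
  [0,0,0,0,0,0],
  [0,0,0,0,0,0],
  [0,0,-0.015,0,0,0],
  [0,0,-0.018,0,0,0],
  [0,0,-0.018,0,0,0],
  [0,0,-0.006,0,0,0],
], jaw=-0.05)

```text
time_s: 33.85
ee_pos: [0.5688, -0.0543, 0.2517]
orientation: [-3.103, -0.484, 0.009]
wrist_force: [0.1, -0.1, 0.2]
finger_gap: 0.473
```

arm_command([
  [0.009,-0.0215,0,0,0,0],
  [0.009,-0.0215,0,0,0,0],
  [0.009,-0.0215,0,0,0,0],
  [0.009,-0.0215,0.004,0,0,0],
  [0.009,-0.0215,0.01,0,0,0],
  [0.009,-0.0215,0.012,0,0,0],
  [0.0055,-0.012,0.01,0,0,0],
  [0,0,0.003,0,0,0],
])

```text
time_s: 34.52
ee_pos: [0.5846, 0.104, 0.2133]
orientation: [-3.101, -0.479, -0.003]
wrist_force: [-1.2, 0.8, -0.5]
finger_gap: 0.472
```

arm_command([
  [0,0,0.003,0,0,0],
  [0,0,0.003,0,0,0],
  [0,0,0,0,0,0],
  [0,0,0,0,0,0],
  [0,0,0,0,0,0],
  [0,0,0,0,0,0],
  [0,0,0,0,0,0],
  [0,0,0,0,0,0],
])

```text
time_s: 35.18
ee_pos: [0.585, 0.0962, 0.2074]
orientation: [-3.105, -0.467, -0.004]
wrist_force: [0.0, -0.3, -0.0]
finger_gap: 0.475
```

```bash
python3 -c "
from h import *
p,R,s=pose();print(s['time_s'],p,R.as_matrix()[:,2].round(3),np.abs(s['joint_vel']).max())
im=robot.grab_frame('wrist')
c=robot.calibration('wrist');json.dump({k:np.array(v).tolist() for k,v in c.items()},open('cal12.json','w'))
cv2.imwrite('pics/w12.png',im)
u=w2px('wrist',[.645,.13,.052],c).astype(int);x0,y0=u[0]-25,max(u[1]-25,0);print(u,x0,y0)
cv2.imwrite('pics/w12c.png',cv2.resize(cv2.convertScaleAbs(im[y0:y0+42,x0:x0+50],alpha=1.4),None,fx=14,fy=14,interpolation=cv2.INTER_CUBIC))
"
```

```text
35.1833 [0.58500069 0.09623747 0.20743106] [ 0.002  0.002 -1.   ] 0.0057885533171963665
[304 111] 279 86
```

View pics/w12c.png

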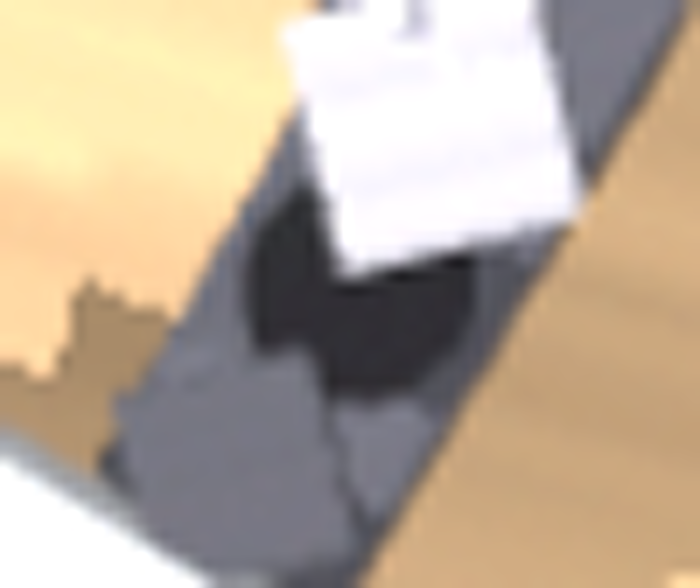

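View pics/w12.png

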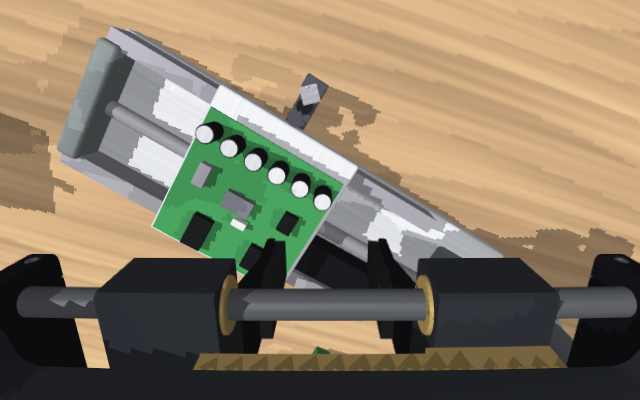

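```bash
python3 -c "
from ef import *
k=lambda x,y:(279+x/14-.46,86+y/14-.46)
rep('pics/w12.png','cal12.json',(219,84),(358.5,167),[k(346,278),k(288,25),k(580,207)],[k(310,342),k(115,405),k(360,525)])
from meas import *
meas('cal12.json',279,86,14,(312,344),(346,278))
"
```

```text
pics/w12.png corners [219.64  83.26] [358.48 166.68] L 110.73 head 14.06 idx [302.63 105.53] [0.14 0.07] mid-idx dy -0.1 res 0.06 0.06 0.04
   slide tip [300.4  110.98] [0.26 0.31] dy -0.51 dx 3.93 tip-mid -0.4
dy -0.11 dx 3.57 [0.6453 0.1327 0.052 ] [0.6488 0.132  0.052 ]
dy -0.16 dx 3.57 [0.6453 0.1327 0.052 ] [0.6488 0.132  0.052 ]
```

arm_command([
  [0,0,-0.01,0,0,0],
  [0,0,-0.015,0,0,0],
  [0,0,-0.015,0,0,0],
  [0,0,-0.01,0,0,0],
  [0,0,0,0,0,0],
  [0,0,0,0,0,0],
  [0,0,0,0,0,0],
  [0,0,0,0,0,0],
])

```text
time_s: 35.9
ee_pos: [0.5848, 0.0961, 0.2619]
orientation: [-3.105, -0.467, -0.005]
wrist_force: [-0.3, 0.1, 0.1]
finger_gap: 0.475
```

```bash
python3 -c "
from ef import *
p,R,s=pose();print(s['time_s'],p,s['wrist_force'])
cv2.imwrite('pics/w13.png',robot.grab_frame('wrist'));c=robot.calibration('wrist');json.dump({k:np.array(v).tolist() for k,v in c.items()},open('cal13.json','w'))
im=cv2.imread('pics/w13.png');u=w2px('wrist',[.645,.13,.052],c).astype(int);x0,y0=u[0]-25,max(u[1]-25,0);print(u,x0,y0)
a=cv2.resize(cv2.convertScaleAbs(im[y0:y0+42,x0:x0+50],alpha=1.4),None,fx=14,fy=14,interpolation=cv2.INTER_CUBIC)
cv2.imwrite('pics/w13c.png',a)
cv2.imwrite('pics/s13.png',robot.grab_frame('scene'))
"
```

```text
35.9 [0.58480728 0.09612547 0.26191749] [-0.34708377  0.10229471  0.13181516]
[308 107] 283 82
```

View pics/w13c.png

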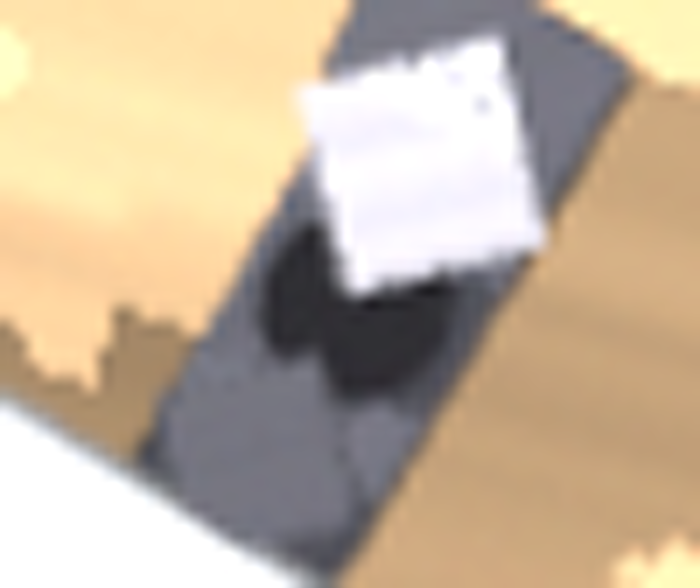

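View pics/s13.png

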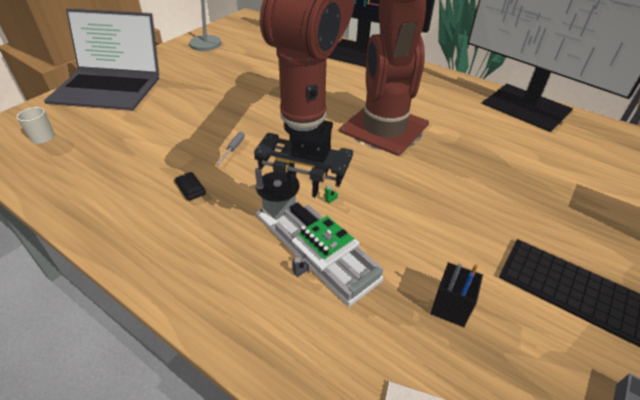

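View pics/w13.png

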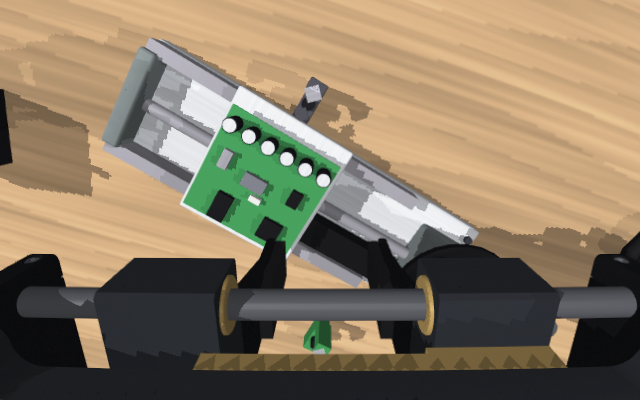

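```bash
python3 -c "
from ef import *
k=lambda x,y:(283+x/14-.46,82+y/14-.46)
rep('pics/w13.png','cal13.json',(237.5,85),(353,154),[k(352,298),k(302,88),k(545,242)],[k(322,360),k(165,405),k(360,500)])
from meas import *
meas('cal13.json',283,82,14,(322,360),(352,298))
"
```

```text
pics/w13.png corners [239.34  84.66] [353.   153.51] L 110.26 head 14.06 idx [306.71 102.84] [0.14 0.06] mid-idx dy -0.41 res 0.06 0.07 0.03
   slide tip [305.11 107.01] [0.29 0.09] dy -0.56 dx 3.6 tip-mid -0.16
dy -0.24 dx 4.01 [0.6446 0.1325 0.052 ] [0.6486 0.1318 0.052 ]
dy -0.29 dx 4.01 [0.6446 0.1325 0.052 ] [0.6486 0.1318 0.052 ]
```

Six tip estimates average about −0.3 mm (range −0.1 to −0.6). There's plenty of time, so I'll make one last small forward nudge.

```bash
python3 -c "
from h import *
plan([.5692,-.0572,.252],down(17),n=7)
"
```

```text
[[-0.0086, 0.0203, 0.0013, -0.1, -0.2, -0.3], [-0.0087, 0.0202, 0.0014, 0.0, 0.0, -0.0], [-0.0087, 0.0202, 0.0014, 0.0, 0.0, -0.0], [-0.0087, 0.0202, 0.0014, 0.0, 0.0, -0.0], [-0.0086, 0.0203, 0.0014, 0.0, 0.0, -0.0], [-0.0087, 0.0202, 0.0014, 0.0, 0.0, -0.0], [-0.0086, 0.0203, 0.0014, 0.0, 0.0, -0.0], [-0.0, -0.0, 0.0, 0.0, 0.0, -0.0]]
ends [ 0.5692 -0.0572  0.252 ] left [-0.  0. -0.]
```

arm_command([
  [-0.0086,0.0195,0.0005,0,-0.2,-0.3],
  [-0.0087,0.0195,0.001,0,0,0],
  [-0.0087,0.0195,0.001,0,0,0],
  [-0.0087,0.0195,0.001,0,0,0],
  [-0.0086,0.0195,0.001,0,0,0],
  [-0.0085,0.018,0.001,0,0,0],
  [-0.008,0.016,0,0,0,0],
  [0,0,0,0,0,0],
])

```text
time_s: 36.67
ee_pos: [0.5645, -0.051, 0.251]
orientation: [-3.104, -0.484, 0.013]
wrist_force: [0.2, -1.2, -0.4]
finger_gap: 0.474
```

```bash
python3 -c "
from h import *
p,R,s=pose();print(s['time_s'],p,s['joint_vel'].max() if hasattr(s['joint_vel'],'max') else 0)
plan([.5692,-.0572,.193],down(17),n=6)
"
```

```text
36.6667 [ 0.56446398 -0.05103106  0.25100196] 0.009603834338488009
[[0.0005, 0.0012, 0.0097, -0.1, 0.5, 0.3], [0.0004, 0.0012, 0.0097, 0.0, -0.0, -0.0], [0.0005, 0.0012, 0.0096, 0.0, -0.0, -0.0], [0.0004, 0.0012, 0.0097, 0.0, -0.0, -0.0], [0.0005, 0.0013, 0.0096, 0.0, -0.0, -0.0], [0.0004, 0.0012, 0.0097, 0.0, -0.0, -0.0], [0.0, 0.0, -0.0, 0.0, -0.0, -0.0], [0.0, 0.0, -0.0, 0.0, -0.0, -0.0]]
ends [ 0.5692 -0.0572  0.193 ] left [ 0. -0.  0.]
```

arm_command([
  [0.0015,0.004,0.002,0,0.4,0.3],
  [0.0015,0.003,0.008,0,0,0],
  [0,0.001,0.0115,0,0,0],
  [0,0,0.0115,0,0,0],
  [0,0,0.0115,0,0,0],
  [0,0,0.009,0,0,0],
  [0,0,0,0,0,0],
  [0,0,0,0,0,0],
])

```text
time_s: 37.33
ee_pos: [0.5693, -0.0542, 0.1881]
orientation: [-3.102, -0.48, 0.009]
wrist_force: [-0.1, -0.5, 0.1]
finger_gap: 0.473
```

```bash
python3 -c "
from h import *
plan([.5692,-.0572,.193],down(17),n=2)
print(robot.state()['wrist_force'])
"
```

```text
[[-0.0005, 0.0014, -0.0025, -0.2, 0.3, 0.1], [-0.0005, 0.0014, -0.0024, 0.0, 0.0, 0.0], [0.0, -0.0, -0.0, 0.0, 0.0, 0.0], [0.0, -0.0, -0.0, 0.0, 0.0, 0.0], [0.0, -0.0, -0.0, 0.0, 0.0, 0.0], [0.0, -0.0, -0.0, 0.0, 0.0, 0.0], [0.0, -0.0, -0.0, 0.0, 0.0, 0.0], [0.0, -0.0, -0.0, 0.0, 0.0, 0.0]]
ends [ 0.5692 -0.0572  0.193 ] left [0. 0. 0.]
[-0.05388098 -0.49056738  0.07737624]
```

arm_command([
  [-0.0005,0.0014,-0.002,0,0,0],
  [-0.0005,0.0014,-0.002,0,0,0],
  [0,0,0,0,0,0],
  [0,0,0,0,0,0],
  [0,0,0,0,0,0],
  [0,0,0,0,0,0],
  [0,0,0,0,0,0],
  [0,0,0,0,0,0],
], jaw=-1, squeeze=12)

```text
time_s: 38.0
ee_pos: [0.57, -0.0575, 0.1938]
orientation: [-3.102, -0.481, 0.005]
wrist_force: [0.4, 0.2, -2.4]
finger_gap: 0.179
```

```bash
python3 -c "
from h import *
wind(3.5,n=1,r=.046)
"
```

```text
rot fix [-0.1  0.2  0.2]
t 38.0 phase -37.7 r 0.0471 z 0.1938 F [ 0.44  0.19 -2.37] Ftan(cw+) 0.42 gap 0.179
[[0.0021, -0.002, -0.0, 0, 0, 0], [0.0, 0.0, 0.0, 0, 0, 0], [0.0, 0.0, 0.0, 0, 0, 0], [0.0, 0.0, 0.0, 0, 0, 0], [0.0, 0.0, 0.0, 0, 0, 0], [0.0, 0.0, 0.0, 0, 0, 0], [0.0, 0.0, 0.0, 0, 0, 0], [0.0, 0.0, 0.0, 0, 0, 0]]
```

arm_command([
  [0.0021,-0.0019,0,0,0,0],
  [0,0,0,0,0,0],
  [0,0,0,0,0,0],
  [0,0,0,0,0,0],
  [0,0,0,0,0,0],
  [0,0,0,0,0,0],
  [0,0,0,0,0,0],
  [0,0,0,0,0,0],
])

```text
time_s: 38.67
ee_pos: [0.5713, -0.0558, 0.1938]
orientation: [-3.104, -0.48, 0.007]
wrist_force: [-0.0, -2.0, -2.0]
finger_gap: 0.178
```

```bash
python3 -c "
from h import *
wind(3,n=1,r=.046)
"
```

```text
rot fix [-0.1  0.2  0.1]
t 38.67 phase -35.2 r 0.0472 z 0.1938 F [-0.04 -2.   -1.95] Ftan(cw+) -1.65 gap 0.178
[[0.0017, -0.0018, -0.0, 0, 0, 0], [0.0, 0.0, 0.0, 0, 0, 0], [0.0, 0.0, 0.0, 0, 0, 0], [0.0, 0.0, 0.0, 0, 0, 0], [0.0, 0.0, 0.0, 0, 0, 0], [0.0, 0.0, 0.0, 0, 0, 0], [0.0, 0.0, 0.0, 0, 0, 0], [0.0, 0.0, 0.0, 0, 0, 0]]
```

arm_command([
  [0,0,0,0,0,0],
  [0,0,0,0,0,0],
  [0,0,0,0,0,0],
  [0,0,0,0,0,0],
  [0,0,-0.015,0,0,0],
  [0,0,-0.018,0,0,0],
  [0,0,-0.018,0,0,0],
  [0,0,-0.006,0,0,0],
], jaw=-0.05)

```text
time_s: 39.33
ee_pos: [0.5708, -0.0542, 0.2515]
orientation: [-3.102, -0.481, 0.011]
wrist_force: [-0.3, -0.6, -0.7]
finger_gap: 0.472
```

arm_command([
  [0.0088,-0.0215,0,0,0,0],
  [0.0088,-0.0215,0,0,0,0],
  [0.0088,-0.0215,0,0,0,0],
  [0.0088,-0.0215,0.004,0,0,0],
  [0.0088,-0.0215,0.01,0,0,0],
  [0.0088,-0.0215,0.012,0,0,0],
  [0.0055,-0.012,0.01,0,0,0],
  [0,0,0.003,0,0,0],
])

```text
time_s: 40.0
ee_pos: [0.5857, 0.103, 0.2131]
orientation: [-3.101, -0.475, -0.0]
wrist_force: [-0.2, 0.8, 0.0]
finger_gap: 0.476
```

arm_command([
  [0,0,0,0,0,0],
  [0,0,0,0,0,0],
  [0,0,0,0,0,0],
  [0,0,0,0,0,0],
  [0,0,0,0,0,0],
  [0,0,0,0,0,0],
  [0,0,0,0,0,0],
  [0,0,0,0,0,0],
])

```text
time_s: 40.67
ee_pos: [0.5862, 0.0951, 0.2141]
orientation: [-3.105, -0.463, -0.001]
wrist_force: [-0.9, -0.0, 0.2]
finger_gap: 0.473
```

```bash
python3 -c "
from h import *
p,R,s=pose();print(s['time_s'],p,s['wrist_force'])
im=robot.grab_frame('wrist')
c=robot.calibration('wrist');json.dump({k:np.array(v).tolist() for k,v in c.items()},open('cal14.json','w'))
cv2.imwrite('pics/w14.png',im)
u=w2px('wrist',[.645,.13,.052],c).astype(int);x0,y0=u[0]-25,max(u[1]-25,0);print(u,x0,y0)
cv2.imwrite('pics/w14c.png',cv2.resize(cv2.convertScaleAbs(im[y0:y0+42,x0:x0+50],alpha=1.4),None,fx=14,fy=14,interpolation=cv2.INTER_CUBIC))
print(w2px('wrist',[.6435,.185,.052],c),w2px('wrist',[.617,.079,.052],c))
"
```

```text
40.6667 [0.58619162 0.09512324 0.21408754] [-0.90747051 -0.0198973   0.19080346]
[302 112] 277 87
[226.28421803  90.92017116] [359.23630867 170.06663753]
```

View pics/w14c.png

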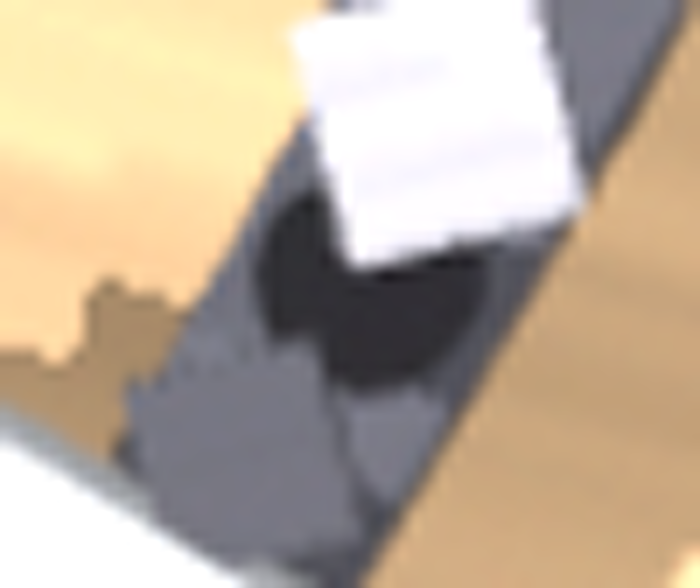

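View pics/w14.png

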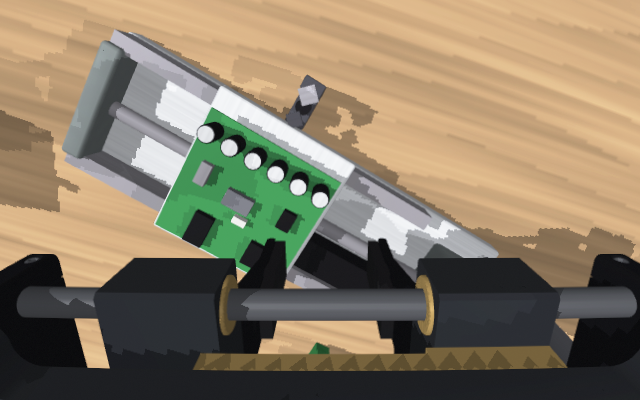

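```bash
python3 -c "
from ef import *
k=lambda x,y:(277+x/14-.46,87+y/14-.46)
rep('pics/w14.png','cal14.json',(220,84.5),(356.5,166),[k(354,270),k(290,25),k(585,207)],[k(315,340),k(130,390),k(365,530)])
from meas import *
meas('cal14.json',277,87,14,(318,338),(354,270))
"
```

```text
pics/w14.png corners [220.01  84.49] [355.58 165.45] L 110.78 head 14.08 idx [301.33 105.93] [0.09 0.05] mid-idx dy 0.16 res 0.01 0.06 0.03
   slide tip [298.13 111.75] [0.23 0.36] dy -0.05 dx 4.61 tip-mid -0.21
dy -0.06 dx 3.81 [0.6452 0.1328 0.052 ] [0.6489 0.132  0.052 ]
dy -0.12 dx 3.81 [0.6452 0.1328 0.052 ] [0.6489 0.132  0.052 ]
```

Three readings put the slide within about 0.2 mm of the pointer (+0.16, −0.05 and −0.1 mm). The hand is clear of everything, so I'm handing in.

```bash
python3 -c "
from h import *
s=robot.state();print(s['time_s'],s['wrist_force'],s['finger_gap'])
print(robot.hand_in())
"
```

```text
40.7167 [ 0.45597968 -0.28303106  0.03751334] 0.4743025230708529
the job is handed in; nothing more can be done
None
```

I wound the slide back past its pointer onto the buffer, then forward until its point stood opposite the fixed pointer, and handed in at 40.7 s. `hand_in()` gives no verdict, so success is not confirmed.

- **Buffer:** Winding back, the force at the handle ran at 2–3.3 N. It then rose to 6.1 N, and to 7.7 N after 5.6° more travel. That is about 5 N above the running load: more than the 2 N for a sound contact and under the 10 N that spoils it.
- **Forward:** Force at the handle was about 1 N through the slack and about 3 N once the slide was moving. I stopped short and let go to measure from above, three times in all. After each look I finished with a small forward turn of about 1.0, 0.4 and 0.2 mm. Forward was the last direction turned.
- **Final position:** The last wrist picture gave +0.16 mm from the platform's corners, and −0.05 and −0.1 mm from two readings of the tips. Just before the last turn, the same methods had spread from −0.1 to −0.6 mm, so the true offset could be a few tenths of a millimetre.
- **Tip check:** The tips stood 3.8–4.6 mm apart in x by these readings, against the stated 4 mm. The dark steel pointer was used, not the green look-alike.
- **Hand and desk:** The hand was open and clear at hand-in, with wrist force about 0.5 N. In the last scene picture, taken before the final small turn, the mouse, screwdriver and pen cup looked to be where they started.

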